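# Start a crooked lag screw square with the stubby socket driver

## Robot

A 6-joint arm with a two-finger parallel gripper is mounted at the origin on the work surface. World frame = base frame: x ahead of the robot, y to its left, z up, the work surface at z = 0. Lengths are in m, angles in rad, forces in N, time in s.
With the tool pointing down it reaches from about 0.35 to 0.8 m from the base axis. Payload 7.3 kg.
Tool frame: the origin (TCP) lies at the very end of the fingers, on their centre line; the grasp point (between the pads) lies 19 mm behind it; z points along the fingers, y is the direction in which the jaws open and shut (so a half turn about z gives the same grasp; the last joint's range is limited). The gripper opens to 85 mm and grips with 20 to 120 N. Pads are 22 mm wide; open, the fingers measure 114 mm over their backs; the gripper's body (76 mm by 85 mm) begins 54 mm behind the grasp point. The pads swing forward as they close: fully open they stand 13 mm farther back than shut.
Start: joints at [1.037, 0.342, 1.524, -0, 1.275, -0.146], TCP at [0.199, 0.486, 0.197] pointing down, gripper open.
Joint ranges: [-2.53, 2.53], [-0.77, 2.02], [0.04, 2.7], [-1, 4.14], [0.28, 2.66], [-3.11, 3.11]. Speed limits (rad/s): [2.57, 2.57, 3.14, 3.14, 3.14, 3.14].

## Interface

Orientations are given as a 3x3 rotation matrix whose columns are the frame's x, y, z axes.
In Python, from rig import * gives the robot as it stands. The module is installed in compiled form; this text tells all that it offers.
- The arm moves only by the tool servo_tool, never from a script. Its argument "plan" is a list of rows, each a list of 2 entries, a list of its own where there are three numbers: the shift along the tool's x, y, z in units of 30 mm (1.0 is 30 mm), then the turn, a rotation vector about the tool's x, y, z in units of 5 degrees (1.0 is 5 degrees). In form: [[[x, y, z], [wx, wy, wz]], ...]. A call has 1 to 12 rows; each row shifts and turns the commanded pose from where the row before left it, along the tool's axes as they then stand; what a row does not reach is not made up. A row lasts 1/12 s, in which the tool goes at most 41.7 mm and 7.16 degrees, less where a joint would pass 70% of its speed; a pose out of reach is approached as far as the arm can. A call is refused whole if a number of a shift passes 1 or a number of a turn 1, either way. A call with a gripper value outside its range is refused whole. "hand" is the finger opening in mm, from 0 to 85.4, set as the call begins (left out, the last holds). The fingers move at their own pace and stop on an object; the grip force is fixed at half the most. Time passes only in rows, so rows that do not move let the fingers close. It gives the time, the measured TCP pose, the force and the opening at its end, in the units of the state.
- get_obs(): the state, without advancing time (a new reading comes with each control period).
- read_camera(name): name is "scene" or "top" or "wrist"; returns (picture, depth): 384x512x3 uint8, red, green, blue; 384x512 float32, m along the optical axis (not along the pixel's ray), 0 where there is no reading.
- get_calibration(name): a dict with "fovy" (degrees; the focal length in pixels is half the picture's height over the tangent of half this angle, whatever the lens; pixels are square), "cx", "cy" (the principal point, pixels), "xyz" and "attitude" of the camera in the world. Camera axes: x right, y down, z forward; pixel columns grow to the right and rows downward; lengths in m; the calibration is good to about 2 mm. A picture is of the moment at which its call begins: read the wrist's pose just before it. get_calibration takes no time and is no camera call; for the wrist camera it gives the pose at the moment of the call.
- sign_off(): hands the job in, once; it reports no verdict.
The state is a dict: "t": time; "joint_positions": joint angles; "joint_velocities": joint speeds; "effort": joint torques, N m; "tool_pos": TCP position; "eef_rot": TCP orientation; "wrist_force": force on the tool from outside, world axes, zero at the start; "moment": the same for the moment, N m; "finger_gap": finger opening in m.
Only numpy, scipy, OpenCV 4.12 (cv2) and the standard library are available. Lean on these libraries where they do the work, as an engineer would, in place of code of your own. Each camera call takes 0.05 s, during which the arm holds its last target.

## Task

The square-headed lag screw in the timber cleat was pushed in by hand and leans. Take the red stubby socket driver from its black stand, line it up with the screw and feel its socket onto the head until it is fully down without turning the screw backwards by more than a few degrees, bring the screw upright before turning it, then turn it at least 60 degrees clockwise, keeping it upright. Then stand the driver back upright in its stand and let go, with the screw still upright; never press down on the screw with more than 15 N, and leave the other tools where they are.

Things in the scene. Friction and masses are not known exactly. Their poses are not given: they have to be found in the camera images.
- driver_mid (a point): Middle of the upright stubby red driver, 52 mm above its socket's open lower end; z up to the handle end, x and y square to the flats of handle and socket. Handle 32 x 32 mm, rounded edges, from 44 to 102 mm above the open end, black cap to 104 mm. 16 mm shank from 26 to 44 mm. 120 to 200 g. Starts in the stand.
- driver_mouth (a point): Centre of the driver socket's open lower end, 52 mm below driver_mid; same axes. The round steel socket is 35 mm across and 26 mm long. It opens in a round cone, 27 mm wide at the mouth and 22 mm wide 3 mm up; 4 mm up is a flat shelf, and in it the square hole, 17.4 mm across flats, in line with the handle's flats, ending 15 mm above the mouth.
- pocket (a point): Centre of the floor of the round pocket in the fixed black driver stand (75 x 75 mm, 30 mm high). Pocket 41 mm wide, 25 mm deep, its floor 5 mm above the table. The driver stands in it on its socket end.
- pilot_hole (a point): Mouth of the pilot hole, in the middle of the top face of the fixed timber cleat (120 mm along its x, 80 mm along its y, 40 mm high, held by two small steel angles at its ends); z points up. An upright screw stands exactly over this point.
- shank: The lag screw apart from its turning: origin where it enters the pilot hole, z along it to the head; x, y do not turn with the head. It tilts about this origin up to 0.2 rad any way, starts leaning 0.09 to 0.14 rad and stays where pushed (about 3 N sideways at the head). Pressed, it gives like a spring, 0.29 mm per N, 7 mm at most, then hard.
- head_top (a point): Centre of the top of the square screw head (15 x 15 mm, 11 mm high), 57 mm along the screw from shank; axes as shank. How the flats are turned is in no reading: with the driver in line with the screw, press lightly (5 N) and turn it slowly anticlockwise, still pressing, until it drops on, then stop. Play 1.2 mm each side, 10 degrees each way. Fully down, the mouth is 15 mm below.
- lag (a joint): How far the screw has been turned, rad: 0 at the start, growing clockwise seen from above; friction 0.2 N m, stays where left, range -1.0 to 2.8. It does not sink noticeably in this first part of a turn.
- nail_set: Bystander: steel nail set, 110 mm long, 12 mm thick, lying on the bench between cleat and stand; origin under its middle.
- ratchet: Bystander: black ratchet, 185 mm long and up to 38 mm high, lying beyond the work; origin under its middle.
- dish: Bystander: white ceramic dish of washers, 90 mm wide, 24 mm high; origin under its centre.
- screwdriver: Bystander: screwdriver with a yellow handle, lying on the robot's right near the base; origin under its middle.
- tape: Bystander: orange tape measure, 60 x 36 x 60 mm, on the robot's left near the base; origin under its centre.
Not all that is in view belongs to the job. What is meant by the part that bears driver_mid is not blue, and is the smaller of those in its own colour.

How it is judged:
On the way, in this order (a step that is already met when the one before it is completed fails the run):
1. the socket is fully down on the screw head and the screw has been brought upright (within 0.06 rad) before it is turned (z of driver_mouth in the frame of head_top below -0.011 m and horizontal distance between driver_mouth and head_top below 0.005 m and angle between shank's own z axis and vertical below 0.06 rad and value of joint lag below 0.2 rad), for 0.2 s.
2. with the socket on the head, the screw is turned 60 degrees clockwise (z of driver_mouth in the frame of head_top below -0.008 m and horizontal distance between driver_mouth and head_top below 0.005 m and value of joint lag above 1.02 rad), for 0.1 s.
At the end, for the whole second after the job is handed in: The screw has been turned at least 1.0 rad clockwise and stands within 0.065 rad of upright; the driver is released and stands upright (within 0.1 rad) on the floor of the stand's pocket (value of joint lag above 1 rad and angle between shank's own z axis and vertical below 0.065 rad and horizontal distance between driver_mouth and pocket below 0.009 m and z of driver_mouth in the frame of pocket below 0.004 m and angle between driver_mid's own z axis and vertical below 0.1 rad); the robot touches nothing.
It fails at once if the screw is turned by more than 0.25 rad while it leans more than 0.07 rad (started crooked) (value of joint lag above 0.25 rad and angle between shank's own z axis and vertical above 0.07 rad).
It fails at once if the screw is turned backwards (anticlockwise) by more than 0.4 rad (value of joint lag below -0.4 rad).
It fails at once if the screw is pressed down by more than 4.8 mm, that is with more than about 16.5 N (z of shank in the frame of pilot_hole below -0.0048 m).
It fails at once if another tool is moved by more than 30 mm (distance of any of nail_set, ratchet, dish, screwdriver, tape from where it was at the start of the episode above 0.03 m).
It also fails if it takes over 61 s, if anything falls off the work surface, if the arm or the gripper's body presses on something with over 40 N, if the wrist force passes 120 N, or if a joint passes its speed limit or range.

## Working session

There is one attempt and no reset: what is moved stays moved. The work goes in short steps, Python scripts to look and compute and a tool call to move; the robot and the scene stay as the last step left them, time stands still between calls to the robot, and variables do not carry over. Pictures are saved under pics/ and viewed, and the job is handed in when it is done.

Besides the shell and the picture viewer there is one more tool, called after "Emit:" as name(argument=value, ...), one argument or row to a line, values as JSON. servo_tool: Moves the arm, as the interface text tells. Its arguments: {"type":"object","properties":{"plan":{"type":"array","items":{"type":"array"}},"hand":{"type":"number"}},"required":["plan"]}

```bash
mkdir -p pics; cat > h.py <<'E'
from rig import *
import numpy as np, cv2
def K(n):
    c=get_calibration(n); f=192/np.tan(np.radians(c['fovy'])/2); return c,f
def grab(n,tag):
    c,f=K(n); p,d=read_camera(n)
    cv2.imwrite(f'pics/{tag}.png',p[:,:,::-1]); np.savez(f'{tag}.npz',p=p,d=d,f=f,cx=c['cx'],cy=c['cy'],xyz=np.array(c['xyz']),R=np.array(c['attitude']))
    return p,d
def load(tag): return np.load(f'{tag}.npz')
def pts(z):
    d=z['d']; v,u=np.mgrid[0:384,0:512]
    P=np.stack([(u-z['cx'])/z['f']*d,(v-z['cy'])/z['f']*d,d],-1)
    return P@z['R'].T+z['xyz']
def ray(z,u,v,h):
    r=z['R']@np.array([(u-z['cx'])/z['f'],(v-z['cy'])/z['f'],1]); return z['xyz']+r*(h-z['xyz'][2])/r[2]
def proj(z,X):
    q=z['R'].T@(np.array(X)-z['xyz']); return q[0]/q[2]*z['f']+z['cx'],q[1]/q[2]*z['f']+z['cy']
E
python3 - <<'E'
from h import *
o=get_obs(); print({k:np.round(v,3).tolist() for k,v in o.items()})
for n in ['scene','top','wrist']:
    grab(n,n+'0'); c,f=K(n); print(n,f,c)
E
```

```text
{'t': 0.0, 'joint_positions': [1.037, 0.343, 1.525, 0.0, 1.275, -0.146], 'joint_velocities': [-0.001, 0.001, -0.001, 0.0, 0.001, -0.001], 'effort': [-0.001, -43.368, -24.601, -0.0, 0.008, -0.0], 'tool_pos': [0.198, 0.486, 0.197], 'eef_rot': [[-0.926, 0.378, -0.001], [0.378, 0.926, -0.001], [0.0, -0.002, -1.0]], 'wrist_force': [0.235, 0.015, -0.442], 'moment': [0.01, -0.052, -0.013], 'finger_gap': 0.085}
scene 431.28731425881995 {'fovy': 47.99523604349812, 'cx': 255.5162951355503, 'cy': 201.13788324812165, 'xyz': array([ 0.89897877, -0.39851512,  0.73895845]), 'attitude': array([[ 0.74773286,  0.50992052, -0.42529595],
       [ 0.66395943, -0.56713632,  0.48735437],
       [ 0.00731121, -0.64679013, -0.76263299]])}
top 376.37316764967414 {'fovy': 54.055167201237545, 'cx': 254.6692958459486, 'cy': 192.5287896147927, 'xyz': array([0.36387856, 0.00975278, 0.95060795]), 'attitude': array([[-0.00525081, -0.98355312,  0.18054277],
       [-0.99993572,  0.00334995, -0.01083188],
       [ 0.01004892, -0.18058804, -0.98350749]])}
wrist 339.97303136619223 {'fovy': 58.91123744292096, 'cx': 257.2306682159821, 'cy': 196.35569436957002, 'xyz': array([0.13627381, 0.51295509, 0.37362955]), 'attitude': array([[ 3.77807799e-01,  8.91119847e-01,  2.51329833e-01],
       [ 9.25883769e-01, -3.63412184e-01, -1.03299711e-01],
       [-7.16098981e-04,  2.71729649e-01, -9.62373361e-01]])}
```

View pics/scene0.png

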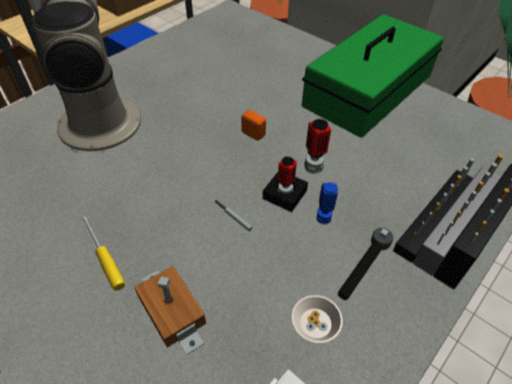

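View pics/top0.png

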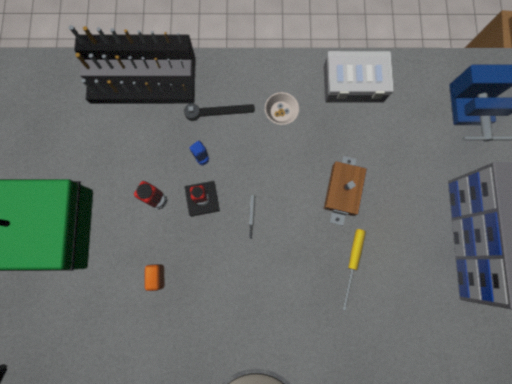

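View pics/wrist0.png

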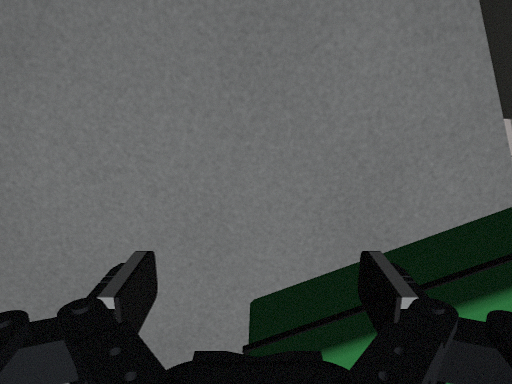

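Candidates for the driver are: the red one in the black stand at scene (287,172) / top (198,192), the bigger red one standing loose at scene (317,140) / top (148,193), and the blue one at scene (327,200) / top (200,152). By the description (red, smaller, in the stand) I choose the first and will check it in a crop while measuring.

```bash
python3 - <<'E'
from h import *
for n in ['scene','top']:
    z=load(n+'0'); P=pts(z); p=z['p'].astype(int); ok=z['d']>0
    r,g,b=p[...,0],p[...,1],p[...,2]
    red=(r>80)&(r>2.5*g)&(r>2.5*b)&ok
    k,l,s,c=cv2.connectedComponentsWithStats(red.astype(np.uint8))
    for i in range(1,k):
        if s[i,4]>40:
            q=P[l==i]; print(n,'red',c[i].round(),s[i,4],np.percentile(q,[2,50,98],axis=0).round(3).tolist())
    # height maps
    def reg(name,x0,x1,y0,y1,h0,h1):
        m=ok&(P[...,0]>x0)&(P[...,0]<x1)&(P[...,1]>y0)&(P[...,1]<y1)&(P[...,2]>h0)&(P[...,2]<h1)
        q=P[m]
        if len(q)<5: print(n,name,len(q));return
        rc=cv2.minAreaRect((q[:,:2]*1000).astype(np.float32)); print(n,name,len(q),q.mean(0).round(4),np.round(rc[0],1),np.round(rc[1],1),round(rc[2],1))
        return q
    a=ray(z,*((287,190) if n=='scene' else (202,198)),.03); w=ray(z,*((170,300) if n=='scene' else (346,188)),.04); print(a,w)
    reg('stand',a[0]-.06,a[0]+.06,a[1]-.06,a[1]+.06,.024,.036)
    reg('drvcap',a[0]-.06,a[0]+.06,a[1]-.06,a[1]+.06,.100,.118)
    reg('drvhandle',a[0]-.06,a[0]+.06,a[1]-.06,a[1]+.06,.06,.118)
    reg('cleat',w[0]-.09,w[0]+.09,w[1]-.09,w[1]+.09,.034,.046)
    reg('head',w[0]-.09,w[0]+.09,w[1]-.09,w[1]+.09,.08,.11)
    reg('headtop',w[0]-.09,w[0]+.09,w[1]-.09,w[1]+.09,.091,.11)
s=cv2.imread('pics/scene0.png'); t=cv2.imread('pics/top0.png')
A=cv2.resize(s[100:240,230:360],None,fx=3,fy=3,interpolation=2);B=cv2.resize(s[255:355,125:215],(390,420),interpolation=2)
cv2.imwrite('pics/crop0.png',np.hstack([A,B]))
E
```

```text
scene red [322. 130.] 77 [[0.518, 0.221, 0.126], [0.535, 0.233, 0.131], [0.544, 0.252, 0.136]]
scene red [289. 165.] 65 [[0.513, 0.117, 0.1], [0.534, 0.124, 0.104], [0.54, 0.146, 0.108]]
[0.53386375 0.12504511 0.03      ] [ 0.54911734 -0.22560237  0.04      ]
scene stand 666 [0.5297 0.1241 0.0289] [523.6 131.1] [76.  78.1] 10.6
scene drvcap 167 [0.5261 0.1288 0.106 ] [525.  130.2] [30.3 31.6] 10.2
scene drvhandle 405 [0.5286 0.1245 0.0913] [524.3 131. ] [33.2 33.5] 10.2
scene cleat 2622 [ 0.5519 -0.2306  0.0393] [ 546.7 -227.6] [ 80.1 121.3] 76.2
scene head 116 [ 0.5434 -0.225   0.0933] [ 541.8 -224.1] [16.  16.3] 27.6
scene headtop 84 [ 0.5421 -0.2245  0.0952] [ 541.6 -224. ] [15.7 16.1] 28.6
top red [143. 198.] 48 [[0.494, 0.231, 0.129], [0.501, 0.242, 0.132], [0.515, 0.264, 0.138]]
[0.51954139 0.13014664 0.03      ] [ 0.54165054 -0.2260784   0.04      ]
top stand 624 [0.5171 0.1303 0.0291] [521.2 132.8] [75.7 75.5] 11.1
top drvcap 180 [0.5201 0.1317 0.1065] [520.9 132.5] [31.2 32. ] 6.0
top drvhandle 242 [0.518  0.1302 0.1   ] [521.  132.6] [32.9 32.5] 9.7
top cleat 1474 [ 0.543  -0.2256  0.0391] [ 544.8 -226.7] [ 80.7 120.9] 76.3
top head 49 [ 0.5391 -0.2225  0.0948] [ 539.7 -223. ] [14.6 15.5] 29.2
top headtop 44 [ 0.5394 -0.2231  0.0956] [ 539.8 -222.9] [14.5 15.4] 27.1
```

View pics/crop0.png

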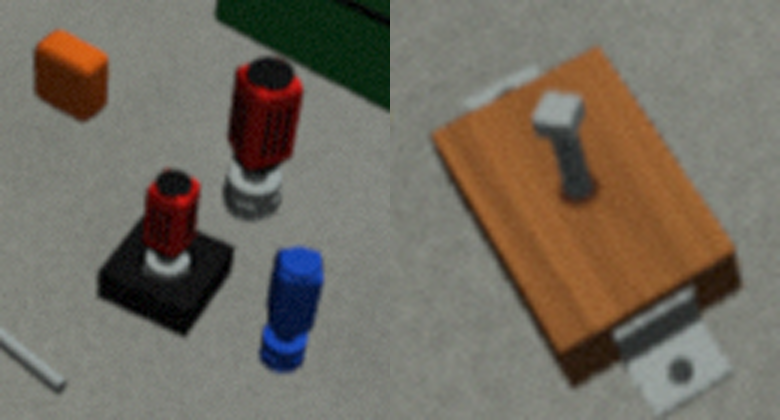

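The crop confirms it: the small red driver sits in the black stand at (165,215), with the larger red at (265,140) and the blue at (293,310). Heights fit (cap at about 0.107, cleat top at 0.040, stand at 0.030). Next I check clearances around the stand.

```bash
python3 - <<'E'
from h import *
for n in ['scene','top']:
    z=load(n+'0'); P=pts(z); p=z['p'].astype(int); ok=z['d']>0
    X,Y,Z=P[...,0],P[...,1],P[...,2]
    m=ok&(X>.4)&(X<.7)&(Y>-.1)&(Y<.33)&(Z>.012)
    m=cv2.erode(m.astype(np.uint8),np.ones((2,2)))
    k,l,s,c=cv2.connectedComponentsWithStats(m)
    for i in range(1,k):
        if s[i,4]>30:
            q=P[l==i]; print(n,c[i].round(),s[i,4],np.percentile(q,[1,50,99],axis=0).round(3).tolist())
    # path obstacles
    m=ok&(X>.3)&(X<.75)&(Y>-.33)&(Y<.3); print(Z[m].max())
E
```

```text
scene [317. 144.] 898 [[0.504, 0.218, 0.015], [0.531, 0.231, 0.096], [0.546, 0.256, 0.137]]
scene [286. 185.] 1182 [[0.492, 0.09, 0.013], [0.533, 0.119, 0.03], [0.565, 0.169, 0.109]]
scene [327. 202.] 539 [[0.618, 0.114, 0.015], [0.636, 0.124, 0.076], [0.649, 0.144, 0.104]]
0.1379697588735288
top [200. 152.] 249 [[0.608, 0.116, 0.015], [0.62, 0.13, 0.098], [0.64, 0.149, 0.106]]
top [150. 195.] 502 [[0.493, 0.219, 0.018], [0.513, 0.234, 0.131], [0.537, 0.262, 0.139]]
top [202. 198.] 797 [[0.48, 0.093, 0.018], [0.512, 0.126, 0.03], [0.558, 0.168, 0.11]]
0.1394385167089467
```

```bash
cat >> h.py <<'E'
from scipy.spatial.transform import Rotation as Ro
def down(yaw,lean=(0,0)):
    # tool z down, tool x at yaw(deg); lean: axis-up direction horizontal components
    up=np.array([lean[0],lean[1],1.]);up/=np.linalg.norm(up)
    x=np.array([np.cos(np.radians(yaw)),np.sin(np.radians(yaw)),0]); x-=up*(x@up); x/=np.linalg.norm(x)
    zz=-up; return np.stack([x,np.cross(zz,x),zz],1)
def plan(p0,R0,p1,R1,N):
    p,R=np.array(p0,float),np.array(R0,float); rows=[]; w=Ro.from_matrix(R1@R.T).as_rotvec()
    for i in range(N):
        Rt=Ro.from_rotvec(w*(i+1)/N).as_matrix()@R0; pt=np.array(p0)+(np.array(p1)-p0)*(i+1)/N
        s=(R.T@(pt-p))/.03; a=np.degrees(Ro.from_matrix(R.T@Rt).as_rotvec())/5
        s=s.round(3);a=a.round(3); rows.append([s.tolist(),a.tolist()])
        p=p+R@(s*.03); R=R@Ro.from_rotvec(np.radians(a*5)).as_matrix()
    print(str(rows).replace(' ',''),'max',max(np.abs(np.array(rows)).ravel()).round(2)); return p,R
def st():
    o=get_obs(); R=np.array(o['eef_rot']); print('t',round(float(o['t']),2),'p',np.round(o['tool_pos'],4),'yaw',np.degrees(np.arctan2(R[1,0],R[0,0])).round(2),'up',(-R[:,2]).round(4),'F',np.round(o['wrist_force'],2),'M',np.round(o['moment'],3),'gap',round(float(o['finger_gap']),4),'q',np.round(o['joint_positions'],2)); return np.array(o['tool_pos']),R
E
python3 - <<'E'
from h import *
z=load('wrist0');P=pts(z);p=z['p'].astype(int);m=(p[...,1]>1.5*p[...,0])&(z['d']>0);print(P[m].max(0),P[m].min(0))
p,R=st(); R=down(157.8)
for N in (13,14,16): plan(p,R,[.5225,.1318,.2],down(100),N)
E
```

```text
[0.42138292 0.73311002 0.32347792] [0.16151473 0.41063125 0.00336217]
t 0.15 p [0.1983 0.4857 0.1969] yaw 157.78 up [6.e-04 1.e-03 1.e+00] F [-0.61  0.24 -0.07] M [ 0.002 -0.047 -0.02 ] gap 0.0854 q [ 1.04  0.34  1.52 -0.    1.28 -0.15]
[[[-1.112,-0.526,-0.008],[0.0,0.0,0.889]],[[-1.15,-0.439,-0.008],[0.0,0.0,0.889]],[[-1.181,-0.347,-0.008],[0.0,0.0,0.89]],[[-1.204,-0.256,-0.008],[0.0,0.0,0.889]],[[-1.22,-0.161,-0.008],[0.0,0.0,0.889]],[[-1.229,-0.066,-0.008],[0.0,0.0,0.889]],[[-1.23,0.029,-0.008],[0.0,0.0,0.89]],[[-1.224,0.124,-0.008],[0.0,0.0,0.889]],[[-1.211,0.22,-0.008],[0.0,0.0,0.889]],[[-1.191,0.312,-0.008],[0.0,0.0,0.889]],[[-1.162,0.403,-0.008],[0.0,0.0,0.89]],[[-1.128,0.493,-0.008],[0.0,0.0,0.889]],[[-1.086,0.579,-0.008],[0.0,0.0,0.889]]] max 1.23
[[[-1.033,-0.489,-0.007],[0.0,0.0,0.826]],[[-1.065,-0.413,-0.008],[0.0,0.0,0.825]],[[-1.093,-0.335,-0.007],[0.0,0.0,0.826]],[[-1.114,-0.255,-0.008],[0.0,0.0,0.826]],[[-1.129,-0.175,-0.007],[0.0,0.0,0.826]],[[-1.139,-0.093,-0.008],[0.0,0.0,0.825]],[[-1.143,-0.011,-0.007],[0.0,0.0,0.826]],[[-1.14,0.071,-0.007],[0.0,0.0,0.826]],[[-1.1
[... 192 characters left out ...]
],[[-1.005,0.543,-0.008],[0.0,0.0,0.826]]] max 1.14
[[[-0.904,-0.428,-0.006],[0.0,0.0,0.722]],[[-0.929,-0.369,-0.007],[0.0,0.0,0.723]],[[-0.95,-0.311,-0.006],[0.0,0.0,0.723]],[[-0.968,-0.25,-0.007],[0.0,0.0,0.722]],[[-0.982,-0.188,-0.006],[0.0,0.0,0.723]],[[-0.992,-0.126,-0.007],[0.0,0.0,0.722]],[[-0.998,-0.064,-0.006],[0.0,0.0,0.723]],[[-1.0,-0.0,-0.007],[0.0,0.0,0.722]],[[-0.998,0.062,-0.006],[0.0,0.0,0.723]],[[-0.992,0.126,-0.007],[0.0,0.0,0.722]],[[-0.982,0.187,-0.006],[0.0,0.0,0.722]],[[-0.969,0.249,-0.007],[0.0,0.0,0.723]],[[-0.95,0.31,-0.006],[0.0,0.0,0.723]],[[-0.93,0.369,-0.007],[0.0,0.0,0.722]],[[-0.904,0.426,-0.006],[0.0,0.0,0.723]],[[-0.875,0.483,-0.007],[0.0,0.0,0.722]]] max 1.0
```

```bash
python3 - <<'E'
from h import *
for n in ['scene','top']:
    z=load(n+'0');P=pts(z);p=z['p'].astype(int);m=(p[...,1]>2*p[...,0])&(p[...,1]>60)&(z['d']>0)&(P[...,2]<.5)
    m=cv2.erode(m.astype(np.uint8),np.ones((3,3)))>0
    print(n,np.percentile(P[m],[1,50,99],axis=0).round(3).tolist())
E
```

```text
scene [[-1.007, 0.415, -0.408], [0.462, 0.579, 0.129], [0.561, 0.826, 0.131]]
top [[0.355, 0.414, 0.125], [0.451, 0.483, 0.129], [0.542, 0.558, 0.132]]
```

Emit:
servo_tool(
  plan=[
    [[-0.9,-0.43,0],[0,0,0.72]],
    [[-0.93,-0.37,0],[0,0,0.72]],
    [[-0.95,-0.31,0],[0,0,0.72]],
    [[-0.97,-0.25,0],[0,0,0.72]],
    [[-0.98,-0.19,0],[0,0,0.72]],
    [[-0.99,-0.13,0],[0,0,0.72]],
    [[-1,-0.06,0],[0,0,0.72]],
    [[-1,0,0],[0,0,0.72]],
    [[-1,0.06,0],[0,0,0.72]],
    [[-0.99,0.13,0],[0,0,0.72]],
    [[-0.98,0.19,0],[0,0,0.72]],
    [[-0.97,0.25,0],[0,0,0.72]],
  ],
  hand=62,
)

```text
t: 1.15
tool_pos: [0.4425, 0.2195, 0.1972]
eef_rot: [[-0.413, 0.911, -0.0], [0.911, 0.413, -0.0], [0.0, -0.0, -1.0]]
wrist_force: [1.7, 0.3, -0.3]
finger_gap: 0.0618
```

Emit:
servo_tool(
  plan=[
    [[-0.95,0.31,0],[0,0,0.72]],
    [[-0.93,0.37,0],[0,0,0.72]],
    [[-0.9,0.43,0],[0,0,0.72]],
    [[-0.88,0.48,0],[0,0,0.74]],
    [[0,0,0],[0,0,0]],
    [[0,0,0],[0,0,0]],
  ],
)

```text
t: 1.65
tool_pos: [0.5235, 0.1315, 0.1967]
eef_rot: [[-0.173, 0.985, -0.001], [0.985, 0.173, 0.0], [0.0, -0.001, -1.0]]
wrist_force: [-0.2, 0.1, 0.6]
finger_gap: 0.062
```

```bash
python3 - <<'E'
from h import *
p,R=st()
grab('wrist','wrist1')
z=load('wrist1')
for X in ([.5225,.1318,.109],[.5225,.1318,.03]): print(proj(z,X))
P=pts(z);ok=z['d']>0
def reg(nm,lo,hi):
    m=ok&(abs(P[...,0]-.5225)<.06)&(abs(P[...,1]-.1318)<.06)&(P[...,2]>lo)&(P[...,2]<hi)
    q=P[m]
    rc=cv2.minAreaRect((q[:,:2]*1000).astype(np.float32)); print(nm,len(q),q.mean(0).round(4),np.round(rc[0],1),np.round(rc[1],1),round(rc[2],1), np.percentile(q[:,2],[2,50,98]).round(4))
reg('stand',.024,.036);reg('cap',.1,.118);reg('handle',.085,.118)
E
```

```text
t 1.65 p [0.5235 0.1315 0.1967] yaw 99.96 up [ 1.2e-03 -1.0e-04  1.0e+00] F [-0.18  0.14  0.56] M [-0.02   0.024  0.007] gap 0.062 q [ 0.1   0.37  1.48  0.    1.29 -0.07]
(np.float64(253.85174375838963), np.float64(189.76351056732116))
(np.float64(254.71842282579385), np.float64(170.31303772006123))
stand 3416 [0.5227 0.1413 0.0302] [524.1 133.6] [75.3 75.2] 10.7 [0.0283 0.0302 0.0318]
cap 1412 [0.5237 0.1352 0.1072] [523.7 133.8] [31.6 32.2] 10.7 [0.1013 0.1083 0.1103]
handle 1528 [0.5235 0.1362 0.1062] [524.  133.8] [31.8 32.5] 9.8 [0.0896 0.1081 0.1103]
```

View pics/wrist1.png

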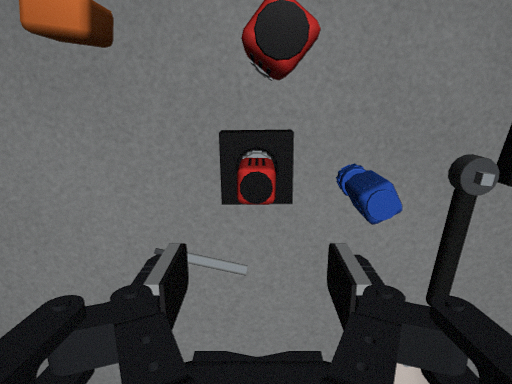

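The picture shows the small red driver with its cap at (256,187), square-on between the fingers over the black stand. The three views agree within 2 mm. I descend and grip.

Emit:
servo_tool(
  plan=[
    [[0.03,0,0.95],[0,0,-0.06]],
    [[0,0,0.95],[0,0,0]],
    [[0,0,0.95],[0,0,0]],
    [[0,0,0.95],[0,0,0]],
    [[0,0,0.92],[0,0,0]],
    [[0,0,0],[0,0,0]],
    [[0,0,0],[0,0,0]],
  ],
)

```text
t: 2.28
tool_pos: [0.5215, 0.1344, 0.0553]
eef_rot: [[-0.182, 0.983, -0.003], [0.983, 0.182, -0.0], [0.0, -0.003, -1.0]]
wrist_force: [0.8, -0.2, 0.5]
finger_gap: 0.0618
```

Emit:
servo_tool(
  plan=[
    [[0,0,0],[0,0,0]],
    [[0,0,0],[0,0,0]],
    [[0,0,0],[0,0,0]],
    [[0,0,0],[0,0,0]],
    [[0,0,0],[0,0,0]],
    [[0,0,0],[0,0,0]],
    [[0,0,0],[0,0,0]],
    [[0,0,0],[0,0,0]],
  ],
  hand=0,
)

```text
t: 2.95
tool_pos: [0.5244, 0.1338, 0.058]
eef_rot: [[-0.18, 0.984, 0.004], [0.984, 0.18, 0.001], [0.0, 0.004, -1.0]]
wrist_force: [-1.9, 1.0, 7.3]
finger_gap: 0.0304
```

```bash
python3 - <<'E'
from h import *
st(); grab('scene','scene2')
cv2.imwrite('pics/scene2c.png',cv2.resize(cv2.imread('pics/scene2.png')[90:250,200:380],None,fx=3,fy=3))
E
```

```text
t 2.95 p [0.5244 0.1338 0.058 ] yaw 100.38 up [-4.e-03 -8.e-04  1.e+00] F [-1.92  1.02  7.25] M [0.121 0.091 0.062] gap 0.0304 q [ 0.11  0.52  1.67  0.    0.95 -0.07]
```

View pics/scene2c.png

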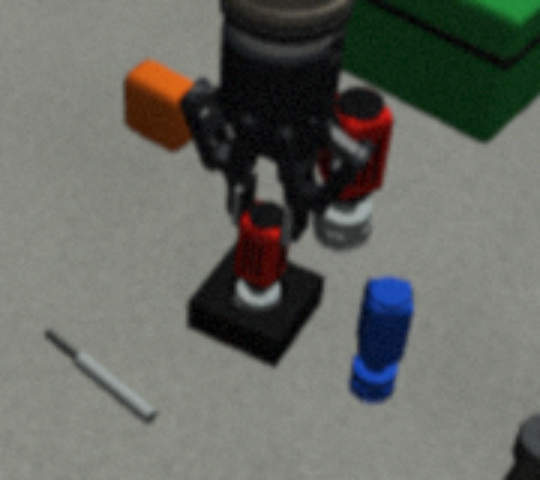

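The scene crop shows the driver gripped by the handle at (262,245), upright in the stand. A gap of 30 mm and slight downward pressure mean the mouth is 53 mm below the TCP. I lift it and carry it to a viewing pose beside the screw.

```bash
python3 - <<'E'
from h import *
p,R=st()
print('lift'); p1,R1=plan(p,R,[p[0],p[1],.195],down(100.4),5)
print('go'); plan([p[0],p[1],.195],down(100.4),[.5595,-.2588,.195],down(118),14)
E
```

```text
t 3.0 p [0.5244 0.1338 0.058 ] yaw 100.38 up [-4.e-03 -8.e-04  1.e+00] F [-0.86  0.2   6.04] M [0.179 0.129 0.045] gap 0.0307 q [ 0.11  0.52  1.67  0.    0.95 -0.07]
lift
[[[0.0,0.004,-0.914],[0.009,-0.0,-0.001]],[[0.0,0.003,-0.913],[0.01,-0.0,-0.001]],[[0.0,0.002,-0.914],[0.009,-0.0,-0.0]],[[0.0,0.001,-0.914],[0.009,-0.0,-0.001]],[[0.0,0.001,-0.913],[0.01,-0.0,-0.001]]] max 0.91
go
[[[-0.934,-0.086,0.0],[0.0,0.0,-0.251]],[[-0.933,-0.107,0.0],[0.0,0.0,-0.252]],[[-0.93,-0.128,0.0],[0.0,0.0,-0.251]],[[-0.926,-0.148,0.0],[0.0,0.0,-0.252]],[[-0.924,-0.168,0.0],[0.0,0.0,-0.251]],[[-0.919,-0.188,0.0],[0.0,0.0,-0.252]],[[-0.915,-0.208,0.0],[0.0,0.0,-0.251]],[[-0.91,-0.229,0.0],[0.0,0.0,-0.251]],[[-0.905,-0.248,0.0],[0.0,0.0,-0.252]],[[-0.9,-0.268,0.0],[0.0,0.0,-0.251]],[[-0.893,-0.288,0.0],[0.0,0.0,-0.252]],[[-0.887,-0.307,0.0],[0.0,0.0,-0.251]],[[-0.879,-0.327,0.0],[0.0,0.0,-0.252]],[[-0.873,-0.346,0.0],[0.0,0.0,-0.251]]] max 0.93
```

Emit:
servo_tool(
  plan=[
    [[0,0,-0.9],[0,0,0]],
    [[0,0,-0.9],[0,0,0]],
    [[0,0,-0.9],[0,0,0]],
    [[0,0,-0.95],[0,0,0]],
    [[0,0,-0.95],[0,0,0]],
    [[0,0,0],[0,0,0]],
  ],
)

```text
t: 3.5
tool_pos: [0.5261, 0.1338, 0.2007]
eef_rot: [[-0.18, 0.984, 0.012], [0.984, 0.18, 0.001], [-0.001, 0.012, -1.0]]
wrist_force: [1.6, -0.2, -0.8]
finger_gap: 0.0304
```

Emit:
servo_tool(
  plan=[
    [[-0.93,-0.09,0],[0,0,-0.25]],
    [[-0.93,-0.11,0],[0,0,-0.25]],
    [[-0.93,-0.13,0],[0,0,-0.25]],
    [[-0.93,-0.15,0],[0,0,-0.25]],
    [[-0.92,-0.17,0],[0,0,-0.25]],
    [[-0.92,-0.19,0],[0,0,-0.25]],
    [[-0.92,-0.21,0],[0,0,-0.25]],
    [[-0.91,-0.23,0],[0,0,-0.25]],
    [[-0.9,-0.25,0],[0,0,-0.25]],
    [[-0.9,-0.27,0],[0,0,-0.25]],
    [[-0.89,-0.29,0],[0,0,-0.25]],
    [[-0.89,-0.31,0],[0,0,-0.25]],
  ],
)

```text
t: 4.5
tool_pos: [0.5517, -0.2044, 0.1939]
eef_rot: [[-0.429, 0.903, 0.0], [0.903, 0.429, 0.0], [0.0, 0.0, -1.0]]
wrist_force: [1.3, 0.3, -1.7]
finger_gap: 0.0306
```

Emit:
servo_tool(
  plan=[
    [[-0.88,-0.33,0],[0,0,-0.25]],
    [[-0.87,-0.35,0],[0,0,-0.25]],
    [[0,0,0],[0,0,0]],
    [[0,0,0],[0,0,0]],
    [[0,0,0],[0,0,0]],
  ],
)

```text
t: 4.92
tool_pos: [0.5564, -0.2588, 0.1935]
eef_rot: [[-0.467, 0.884, -0.0], [0.884, 0.467, 0.001], [0.001, -0.0, -1.0]]
wrist_force: [0.0, -0.1, -1.8]
finger_gap: 0.0308
```

```bash
python3 - <<'E'
from h import *
st(); 
for n in ('wrist','scene','top'): grab(n,n+'3')
a=cv2.imread('pics/wrist3.png'); b=cv2.imread('pics/scene3.png'); b=cv2.resize(b[150:390,60:300],(384,384))
cv2.imwrite('pics/c3.png',cv2.resize(np.hstack([a[:, :],b]),(798,342)))
E
```

```text
t 4.92 p [ 0.5564 -0.2588  0.1935] yaw 117.85 up [ 5.e-04 -9.e-04  1.e+00] F [ 0.05 -0.07 -1.79] M [-0.017 -0.068 -0.018] gap 0.0308 q [-0.56  0.51  1.27  0.    1.36 -1.05]
```

View pics/c3.png

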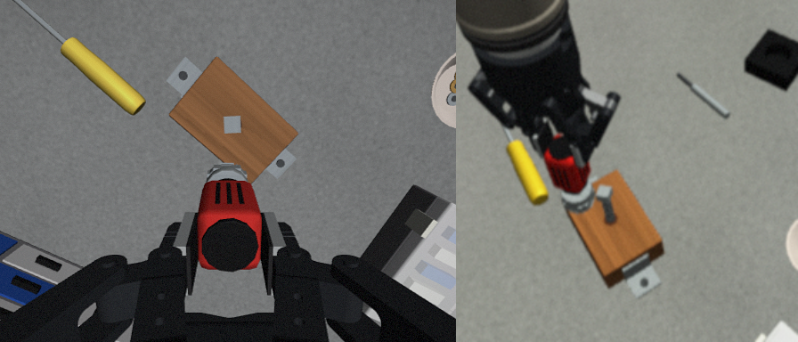

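View pics/wrist3.png

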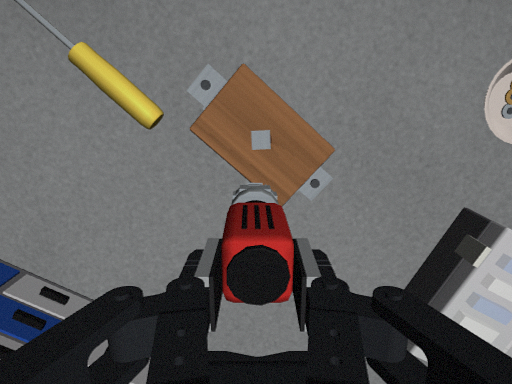

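The driver is held with its socket at wrist (254,195). The bright square head is at (261,140), nearly square to the tool. Next I measure the head, the cleat and the held socket.

```bash
python3 - <<'E'
from h import *
z=load('wrist3');P=pts(z);ok=z['d']>0
def reg(P,ok,nm,lo,hi,c=(.545,-.226),r=.09):
    m=ok&(abs(P[...,0]-c[0])<r)&(abs(P[...,1]-c[1])<r)&(P[...,2]>lo)&(P[...,2]<hi)
    q=P[m]
    rc=cv2.minAreaRect((q[:,:2]*1000).astype(np.float32)); print(nm,len(q),q.mean(0).round(4),np.round(rc[0],1),np.round(rc[1],1),round(rc[2],1), np.percentile(q[:,2],[2,50,98]).round(4)); return m,q
reg(P,ok,'cleat',.035,.045)
m,q=reg(P,ok,'head',.088,.11,(.541,-.224),.025)
# image-based head contour (bright)
p=z['p'].astype(int); u0,v0=261,140
c=z['p'][v0-20:v0+20,u0-20:u0+20]; sat=c.max(2).astype(int)-c.min(2); g=c.mean(2)
mm=((sat<40)&(g>110)).astype(np.uint8)
k,l,s,cc=cv2.connectedComponentsWithStats(mm); i=l[20,20]; print(s[i],cc[i]+[u0-20,v0-20])
cn=max(cv2.findContours((l==i).astype(np.uint8),0,2)[0],key=cv2.contourArea)
pp=np.array([ray(z,u+u0-20,v+v0-20,.0966)[:2]*1000 for u,v in cn[:,0]],np.float32)
print('imghead',cv2.minAreaRect(pp))
cv2.imwrite('pics/head3.png',cv2.resize(z['p'][v0-30:v0+70,u0-50:u0+50,::-1],None,fx=6,fy=6,interpolation=2))
# driver in scene: red handle & socket
for n in ('scene3','top3','wrist3'):
    z=load(n);P=pts(z);p=z['p'].astype(int);ok=z['d']>0
    t=np.array([.5564,-.2588]);near=(np.hypot(P[...,0]-t[0],P[...,1]-t[1])<.045)&ok
    for a,b in ((.138,.166),(.172,.183),(.185,.243)):
        mm=near&(P[...,2]>a)&(P[...,2]<b)
        if mm.sum()>20:
            q=P[mm]; print(n,a,b,len(q),q.mean(0).round(4),q.min(0).round(4),q.max(0).round(4))
E
```

```text
cleat 9698 [ 0.5447 -0.2235  0.0402] [ 547.3 -226.4] [ 80.5 120.2] 76.3 [0.0386 0.0402 0.0418]
head 357 [ 0.5424 -0.2221  0.0965] [ 542.5 -222. ] [15.2 14.8] 31.5 [0.0949 0.0965 0.0983]
[ 10  10  20  20 366] [260.37978142 139.51912568]
imghead ((542.215576171875, -222.17250061035156), (15.195154190063477, 15.107964515686035), 28.45018768310547)
scene3 0.138 0.166 271 [ 0.5658 -0.264   0.1568] [ 0.5475 -0.2775  0.1406] [ 0.5737 -0.2429  0.166 ]
scene3 0.185 0.243 702 [ 0.5667 -0.2666  0.2216] [ 0.535  -0.2789  0.1855] [ 0.5859 -0.24    0.243 ]
top3 0.138 0.166 54 [ 0.5529 -0.2462  0.1564] [ 0.541  -0.2515  0.1406] [ 0.5656 -0.2417  0.166 ]
top3 0.185 0.243 89 [ 0.5601 -0.2418  0.2221] [ 0.5476 -0.2532  0.192 ] [ 0.5762 -0.2382  0.2422]
wrist3 0.138 0.166 476 [ 0.5512 -0.2478  0.1564] [ 0.5393 -0.2639  0.1418] [ 0.5667 -0.2419  0.166 ]
wrist3 0.172 0.183 23 [ 0.5506 -0.2472  0.1817] [ 0.5466 -0.25    0.1801] [ 0.5562 -0.2446  0.1829]
wrist3 0.185 0.243 4390 [ 0.5533 -0.2492  0.2299] [ 0.5295 -0.2766  0.1851] [ 0.5807 -0.2376  0.243 ]
```

View pics/head3.png

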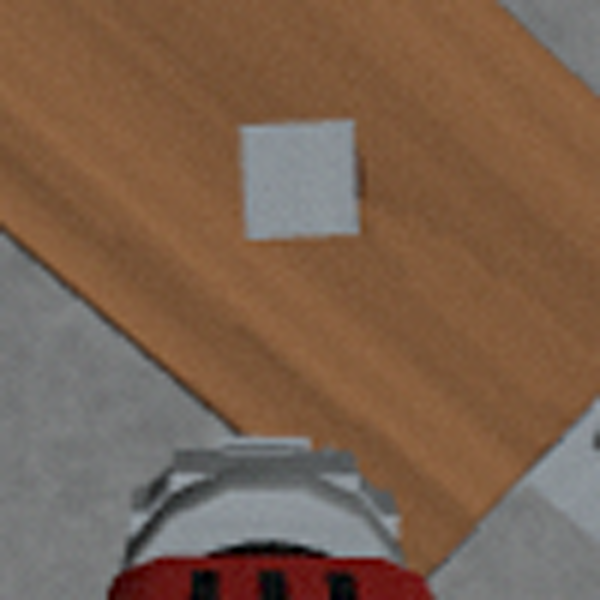

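```bash
python3 - <<'E'
from h import *
t=np.array([.5564,-.2588,.1935]);R=down(117.85)
for n in ('wrist3','scene3','top3'):
    z=load(n);P=pts(z);ok=z['d']>0
    L=(P-t)@R
    for a,b in ((.142,.165),(.187,.235)):
        m=ok&(abs(L[...,0])<.03)&(abs(L[...,1])<.03)&(P[...,2]>a)&(P[...,2]<b)
        q=L[m]; 
        if len(q)>10: print(n,a,len(q),'x',np.percentile(q[:,0],[1,5,95,99]).round(4),'y',np.percentile(q[:,1],[1,5,95,99]).round(4))
        if a<.15 and len(q)>30:
            A=np.c_[q[:,:2],np.ones(len(q))]; s=np.linalg.lstsq(A,-(q[:,:2]**2).sum(1),rcond=None)[0]; c=-s[:2]/2; print('  circ',c.round(4),np.sqrt(c@c-s[2]).round(4))
# horizontally-facing surfaces only of socket: side wall
z=load('wrist3')
# project axis for predicted mouth circle and compare in image
im=z['p'][:,:,::-1].copy()
for dx,col in ((0,(0,255,0)),):
    for zz,r in ((-.053,.0175),(-.027,.0175)):
        for a in np.linspace(0,2*np.pi,120):
            X=t+R@np.array([dx+r*np.cos(a),r*np.sin(a),-zz]); u,v=proj(z,X)
            cv2.circle(im,(int(round(u*1)),int(round(v))),0,col,-1)
cv2.imwrite('pics/ov3.png',cv2.resize(im[110:260,190:320],None,fx=4,fy=4,interpolation=0))
E
```

```text
wrist3 0.142 392 x [0.0064 0.0076 0.015  0.0152] y [-0.0145 -0.0134  0.0139  0.015 ]
  circ [-0.0023  0.0002] 0.0173
wrist3 0.187 1877 x [0.0099 0.0111 0.0154 0.0156] y [-0.0167 -0.0126  0.0155  0.0205]
scene3 0.142 205 x [-0.0174 -0.0168  0.0055  0.0088] y [-0.0147 -0.0105  0.0147  0.0151]
  circ [-0.0018 -0.0004] 0.015
scene3 0.187 451 x [-0.0182 -0.0178  0.0026  0.0084] y [-0.0161 -0.0111  0.0169  0.0231]
top3 0.142 43 x [0.0061 0.0083 0.0166 0.0169] y [-0.0089 -0.0074  0.0121  0.0129]
  circ [0.0073 0.0011] 0.0092
top3 0.187 58 x [0.0089 0.0111 0.0167 0.0168] y [-0.      0.0015  0.0176  0.0227]
```

View pics/ov3.png

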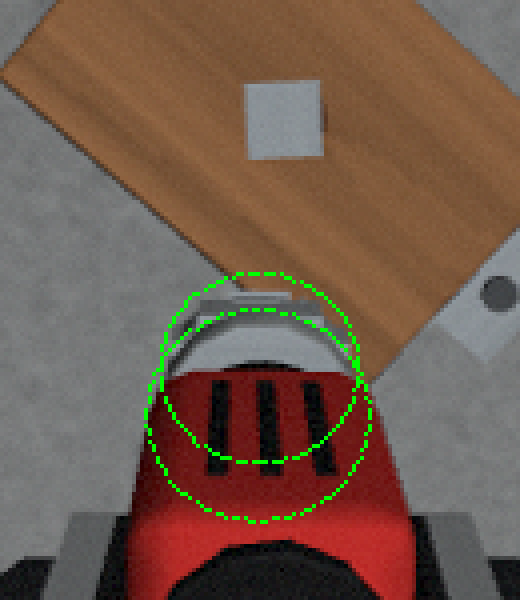

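```bash
cat >> h.py <<'E'
OFF=-.0016; LEN=.053
def tcp_for(M,up,yaw):
    up=np.array([up[0],up[1],1.]);R=down(yaw,up[:2]);u=up/np.linalg.norm(up)
    return np.array(M)+u*LEN-R[:,0]*OFF, R
def mouth(p,R): return p+R[:,0]*OFF+R[:,2]*LEN
E
python3 - <<'E'
from h import *
p,R=st(); up=(-.088,.070); u=np.array([*up,1]);u/=np.linalg.norm(u)
H=np.array([.5422,-.2222,.0965])
t,Rt=tcp_for(H+u*.012,up,119); print(t)
plan(p,R,t,Rt,4)
print(np.linalg.norm(t-p))
E
```

```text
t 5.07 p [ 0.5568 -0.2581  0.194 ] yaw 117.95 up [-2.e-04 -3.e-04  1.e+00] F [ 0.6   0.31 -0.76] M [0.013 0.007 0.039] gap 0.0305 q [-0.56  0.51  1.27  0.    1.36 -1.05]
[ 0.53575048 -0.21628314  0.1609279 ]
[[[0.39,0.009,0.276],[-0.125,-0.296,-0.046]],[[0.397,0.007,0.265],[-0.125,-0.295,-0.046]],[[0.403,0.006,0.256],[-0.125,-0.296,-0.047]],[[0.41,0.004,0.245],[-0.125,-0.295,-0.046]]] max 0.41
0.05730405306407836
```

Emit:
servo_tool(
  plan=[
    [[0.39,0.01,0.28],[-0.13,-0.3,-0.05]],
    [[0.4,0.01,0.26],[-0.12,-0.3,-0.05]],
    [[0.4,0.01,0.26],[-0.12,-0.3,-0.05]],
    [[0.41,0,0.24],[-0.12,-0.29,-0.05]],
    [[0,0,0],[0,0,0]],
    [[0,0,0],[0,0,0]],
    [[0,0,0],[0,0,0]],
  ],
)

```text
t: 5.65
tool_pos: [0.5367, -0.2176, 0.1618]
eef_rot: [[-0.479, 0.873, 0.088], [0.871, 0.485, -0.072], [-0.105, 0.043, -0.994]]
wrist_force: [-0.2, -0.3, -1.5]
finger_gap: 0.0306
```

```bash
python3 - <<'E'
from h import *
p,R=st(); print(mouth(p,R)); grab('scene','scene4'); grab('wrist','wrist4')
a=cv2.resize(cv2.imread('pics/scene4.png')[190:350,90:250],(480,480),interpolation=2)
z=load('scene4'); 
cv2.imwrite('pics/c4.png',a)
E
```

```text
t 5.65 p [ 0.5367 -0.2176  0.1618] yaw 118.79 up [-0.0884  0.0716  0.9935] F [-0.23 -0.27 -1.48] M [ 0.059  0.092 -0.012] gap 0.0306 q [-0.51  0.4   1.54 -0.02  1.09 -1.  ]
[ 0.54219302 -0.22279606  0.10929395]
```

View pics/c4.png

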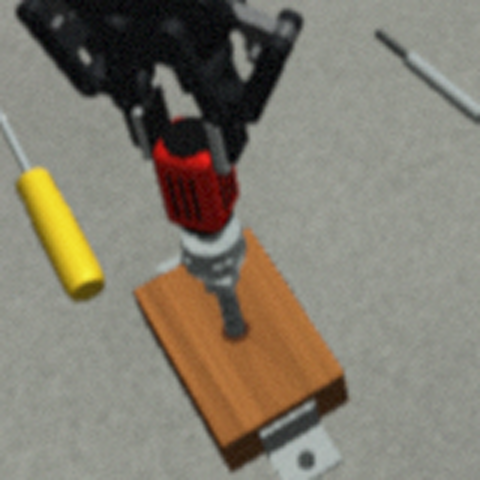

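View pics/wrist4.png

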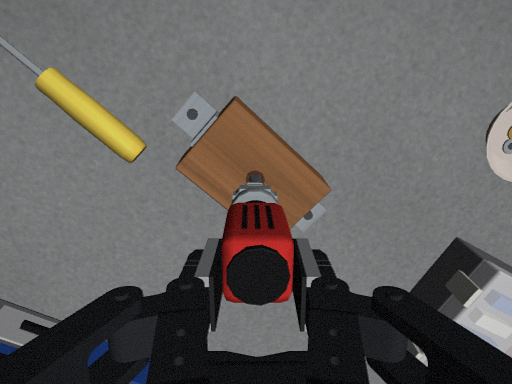

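Both views show the socket in line above the screw (scene crop socket at (213,255), shank at (232,300)). I descend slowly along the axis, watching the force.

Emit:
servo_tool(
  plan=[
    [[0,0,0.15],[0,0,0]],
    [[0,0,0.15],[0,0,0]],
    [[0,0,0.1],[0,0,0]],
    [[0,0,0.05],[0,0,0]],
    [[0,0,0],[0,0,0]],
    [[0,0,0],[0,0,0]],
  ],
)

```text
t: 6.25
tool_pos: [0.5369, -0.2184, 0.1471]
eef_rot: [[-0.478, 0.874, 0.086], [0.872, 0.484, -0.071], [-0.104, 0.042, -0.994]]
wrist_force: [1.1, 0.5, -1.1]
finger_gap: 0.0306
```

Emit:
servo_tool(
  plan=[
    [[0,0,0.04],[0,0,0]],
    [[0,0,0.04],[0,0,0]],
    [[0,0,0],[0,0,0]],
    [[0,0,0],[0,0,0]],
  ],
)

```text
t: 6.58
tool_pos: [0.5372, -0.2185, 0.1449]
eef_rot: [[-0.479, 0.874, 0.087], [0.872, 0.485, -0.071], [-0.104, 0.042, -0.994]]
wrist_force: [0.0, 0.3, 0.0]
finger_gap: 0.0305
```

```bash
python3 - <<'E'
from h import *
p,R=st(); print(mouth(p,R))
E
```

```text
t 6.58 p [ 0.5372 -0.2185  0.1449] yaw 118.76 up [-0.0868  0.0708  0.9937] F [0.01 0.25 0.  ] M [0.066 0.061 0.034] gap 0.0305 q [-0.51  0.42  1.56 -0.02  1.05 -1.  ]
[ 0.54252984 -0.22363546  0.09240869]
```

Emit:
servo_tool(
  plan=[
    [[0,0,0.04],[0,0,0]],
    [[0,0,0.04],[0,0,0]],
    [[0,0,0],[0,0,0]],
    [[0,0,0],[0,0,0]],
  ],
)

```text
t: 6.92
tool_pos: [0.5373, -0.2187, 0.1424]
eef_rot: [[-0.478, 0.874, 0.087], [0.872, 0.484, -0.071], [-0.104, 0.042, -0.994]]
wrist_force: [1.0, 0.1, -1.3]
finger_gap: 0.0303
```

Emit:
servo_tool(
  plan=[
    [[0,0,0.04],[0,0,0]],
    [[0,0,0.03],[0,0,0]],
    [[0,0,0],[0,0,0]],
    [[0,0,0],[0,0,0]],
  ],
)

```text
t: 7.25
tool_pos: [0.5375, -0.2188, 0.1403]
eef_rot: [[-0.479, 0.874, 0.087], [0.872, 0.484, -0.071], [-0.104, 0.042, -0.994]]
wrist_force: [0.4, -0.1, -1.1]
finger_gap: 0.0306
```

Emit:
servo_tool(
  plan=[
    [[0,0,0.04],[0,0,0]],
    [[0,0,0.04],[0,0,0]],
    [[0,0,0.04],[0,0,0]],
    [[0,0,0],[0,0,0]],
    [[0,0,0],[0,0,0]],
  ],
)

```text
t: 7.67
tool_pos: [0.5378, -0.2191, 0.1367]
eef_rot: [[-0.478, 0.874, 0.087], [0.872, 0.484, -0.071], [-0.104, 0.042, -0.994]]
wrist_force: [1.2, -0.1, -1.1]
finger_gap: 0.031
```

Emit:
servo_tool(
  plan=[
    [[0,0,0.04],[0,0,0]],
    [[0,0,0.04],[0,0,0]],
    [[0,0,0],[0,0,0]],
    [[0,0,0],[0,0,0]],
  ],
)

```text
t: 8.0
tool_pos: [0.5381, -0.2192, 0.1344]
eef_rot: [[-0.478, 0.874, 0.087], [0.872, 0.484, -0.071], [-0.104, 0.042, -0.994]]
wrist_force: [0.4, -0.5, -1.3]
finger_gap: 0.0303
```

```bash
python3 - <<'E'
from h import *
p,R=st(); print(mouth(p,R)); grab('scene','scene5');p,R=st()
a=cv2.resize(cv2.imread('pics/scene5.png')[190:350,90:250],(480,480),interpolation=2)
cv2.imwrite('pics/c5.png',a)
E
```

```text
t 8.0 p [ 0.5381 -0.2192  0.1344] yaw 118.75 up [-0.0867  0.0707  0.9937] F [ 0.43 -0.45 -1.3 ] M [0.039 0.034 0.013] gap 0.0303 q [-0.51  0.44  1.57 -0.02  1.03 -1.  ]
[ 0.54342559 -0.22439105  0.08189879]
t 8.05 p [ 0.5381 -0.2192  0.1344] yaw 118.75 up [-0.0868  0.0707  0.9937] F [ 0.04 -0.44 -1.44] M [ 0.074  0.095 -0.038] gap 0.0305 q [-0.51  0.44  1.57 -0.02  1.03 -1.  ]
```

View pics/c5.png

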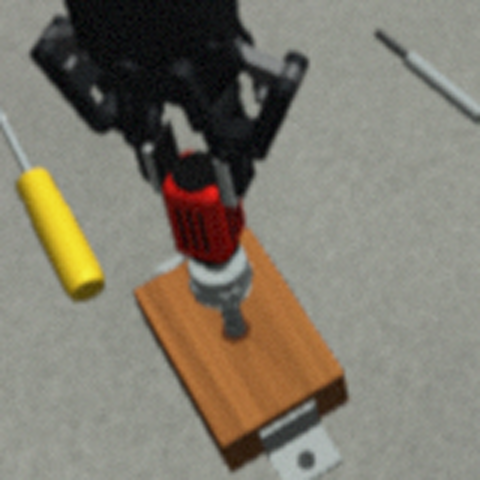

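The head is inside the socket (only shank at (233,318) shows below it). I seat it until the force rises.

Emit:
servo_tool(
  plan=[
    [[0,0,0.04],[0,0,0]],
    [[0,0,0.03],[0,0,0]],
    [[0,0,0],[0,0,0]],
    [[0,0,0],[0,0,0]],
  ],
)

```text
t: 8.38
tool_pos: [0.5386, -0.2195, 0.1329]
eef_rot: [[-0.478, 0.874, 0.088], [0.872, 0.485, -0.071], [-0.105, 0.042, -0.994]]
wrist_force: [-1.5, 0.8, 2.8]
finger_gap: 0.0305
```

```bash
python3 - <<'E'
from h import *
p,R=st(); print(mouth(p,R))
E
```

```text
t 8.38 p [ 0.5386 -0.2195  0.1329] yaw 118.75 up [-0.0878  0.0712  0.9936] F [-1.47  0.81  2.85] M [0.183 0.099 0.04 ] gap 0.0305 q [-0.51  0.44  1.57 -0.02  1.02 -1.  ]
[ 0.54399033 -0.22465556  0.08041783]
```

Seated: about 4 N of contact force, with the mouth 15 to 16 mm below where the head top was. Now I bring it upright about the pilot hole.

```bash
python3 - <<'E'
from h import *
p,R=st(); t,Rt=tcp_for([.5473,-.2268,.0810],(0,0),118.75); print(t)
plan(p,R,t,Rt,8)
E
```

```text
t 8.38 p [ 0.5386 -0.2195  0.1329] yaw 118.75 up [-0.0878  0.0712  0.9936] F [-1.47  0.81  2.85] M [0.183 0.099 0.04 ] gap 0.0305 q [-0.51  0.44  1.57 -0.02  1.02 -1.  ]
[ 0.54653042 -0.22539724  0.134     ]
[[[-0.038,0.017,0.0],[0.061,0.15,0.003]],[[-0.038,0.017,-0.0],[0.061,0.151,0.004]],[[-0.037,0.018,-0.001],[0.061,0.15,0.003]],[[-0.038,0.017,-0.002],[0.062,0.15,0.003]],[[-0.038,0.017,-0.002],[0.061,0.15,0.003]],[[-0.038,0.017,-0.003],[0.061,0.151,0.004]],[[-0.037,0.018,-0.003],[0.061,0.15,0.003]],[[-0.038,0.017,-0.004],[0.061,0.15,0.003]]] max 0.15
```

Emit:
servo_tool(
  plan=[
    [[-0.038,0.017,0],[0.061,0.15,0]],
    [[-0.038,0.017,0],[0.061,0.15,0]],
    [[-0.038,0.017,0],[0.061,0.15,0]],
    [[-0.038,0.017,0],[0.061,0.15,0]],
    [[-0.038,0.017,0],[0.061,0.15,0]],
    [[-0.038,0.017,0],[0.061,0.15,0]],
    [[-0.038,0.017,0],[0.061,0.15,0]],
    [[-0.038,0.017,0],[0.061,0.15,0]],
    [[0,0,0],[0,0,0]],
    [[0,0,0],[0,0,0]],
    [[0,0,0],[0,0,0]],
  ],
)

```text
t: 9.3
tool_pos: [0.5465, -0.2256, 0.133]
eef_rot: [[-0.483, 0.876, -0.001], [0.876, 0.483, 0.0], [0.001, -0.001, -1.0]]
wrist_force: [-1.4, 2.3, 5.0]
finger_gap: 0.0305
```

```bash
python3 - <<'E'
from h import *
p,R=st(); print(mouth(p,R))
for n in ('scene','top','wrist'): grab(n,n+'6')
a=cv2.resize(cv2.imread('pics/scene6.png')[190:350,90:250],(480,480),interpolation=2)
cv2.imwrite('pics/c6.png',a)
st()
E
```

```text
t 9.3 p [ 0.5465 -0.2256  0.133 ] yaw 118.87 up [ 9.e-04 -3.e-04  1.e+00] F [-1.45  2.32  5.  ] M [ 0.543  0.153 -0.06 ] gap 0.0305 q [-0.52  0.52  1.43 -0.    1.2  -1.02]
[ 0.54723374 -0.22702718  0.08002468]
t 9.45 p [ 0.5464 -0.2256  0.1331] yaw 118.88 up [ 7.e-04 -1.e-04  1.e+00] F [-0.19  3.52  5.06] M [0.548 0.091 0.023] gap 0.0309 q [-0.52  0.52  1.43 -0.    1.2  -1.02]
```

View pics/c6.png

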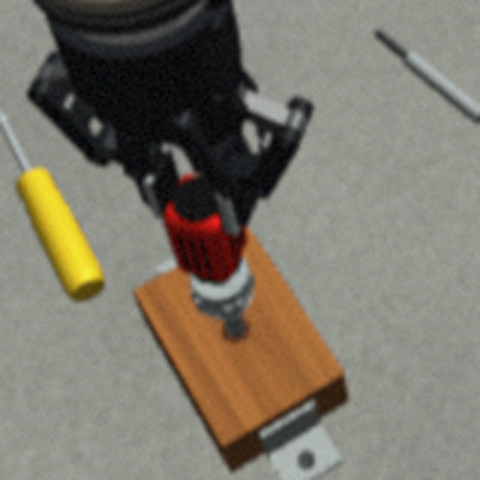

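```bash
python3 - <<'E'
from h import *
t=np.array([.5465,-.2256])
for n in ('scene0','scene6','scene3'):
    z=load(n)
    print(n,[tuple(np.round((np.array(proj(z,X))-[90,190])*3,0)) for X in ([.5467,-.2276,.04],[.5467,-.2276,.080],[.5467,-.2276,.185])])
def fit(n,t,slabs,r0):
    z=load(n);P=pts(z);ok=z['d']>0
    for a,b,r in slabs:
        m=ok&(np.hypot(P[...,0]-t[0],P[...,1]-t[1])<.03)&(P[...,2]>a)&(P[...,2]<b); q=P[m]
        if len(q)<15: print(n,a,len(q)); continue
        from scipy.optimize import least_squares
        c=least_squares(lambda c:np.hypot(q[:,0]-c[0],q[:,1]-c[1])-r,t,loss='soft_l1',f_scale=.001).x
        print(n,a,b,len(q),c.round(4))
# socket (radius 17.5) side wall
fit('scene6',t,[(.082,.092,.0175),(.092,.104,.0175)],0)
fit('wrist6',t,[(.082,.104,.0175)],0)
# cap tops
for n in ('scene6','wrist6','top6'):
    z=load(n);P=pts(z);p=z['p'].astype(int);ok=z['d']>0
    m=ok&(np.hypot(P[...,0]-t[0],P[...,1]-t[1])<.03)&(P[...,2]>.178)&(P[...,2]<.19)
    q=P[m]; print(n,'cap',len(q), (q.min(0)+q.max(0)).round(4)/2 if len(q) else '')
    L=(q-[*t,0])@down(118.8); print(np.percentile(L[:,:2],[1,99],axis=0).round(4).tolist() if len(q) else '')
# cleat in scene6
E
```

```text
scene0 [(np.float64(235.0), np.float64(330.0)), (np.float64(224.0), np.float64(297.0)), (np.float64(193.0), np.float64(195.0))]
scene6 [(np.float64(235.0), np.float64(330.0)), (np.float64(224.0), np.float64(297.0)), (np.float64(193.0), np.float64(195.0))]
scene3 [(np.float64(235.0), np.float64(330.0)), (np.float64(224.0), np.float64(297.0)), (np.float64(193.0), np.float64(195.0))]
scene6 0.082 0.092 66 [ 0.5437 -0.2262]
scene6 0.092 0.104 94 [ 0.5442 -0.2262]
wrist6 0.082 0.104 379 [ 0.5477 -0.2273]
scene6 cap 366 [ 0.5506  -0.22585  0.18395]
[[-0.0169, -0.0266], [0.0098, 0.0293]]
wrist6 cap 5518 [ 0.5444 -0.224   0.184 ]
[[-0.0142, -0.0251], [0.0139, 0.0275]]
top6 cap 7 [ 0.562   -0.2069   0.18335]
[[0.0074, 0.0186], [0.0116, 0.0272]]
```

```bash
python3 - <<'E'
from h import *
z=load('scene6'); im=z['p'][:,:,::-1]
u0,v0=140,235
a=cv2.resize(im[v0:v0+70,u0:u0+60],None,fx=8,fy=8,interpolation=2)
for X in ([.5467,-.2276,.04],[.5467,-.2276,.080],[.5467,-.2276,.106],[.5467,-.2276,.124]):
    u,v=proj(z,X); cv2.circle(a,(int((u-u0+.5)*8),int((v-v0+.5)*8)),3,(0,255,0),-1)
b=cv2.resize(load('wrist6')['p'][140:230,220:300,::-1],None,fx=4,fy=4,interpolation=2)
c=np.zeros((560,800,3),np.uint8); c[:,:480]=a; c[:360,480:]=b; cv2.imwrite('pics/c6b.png',c)
E
```

```text
(no output)
```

View pics/c6b.png

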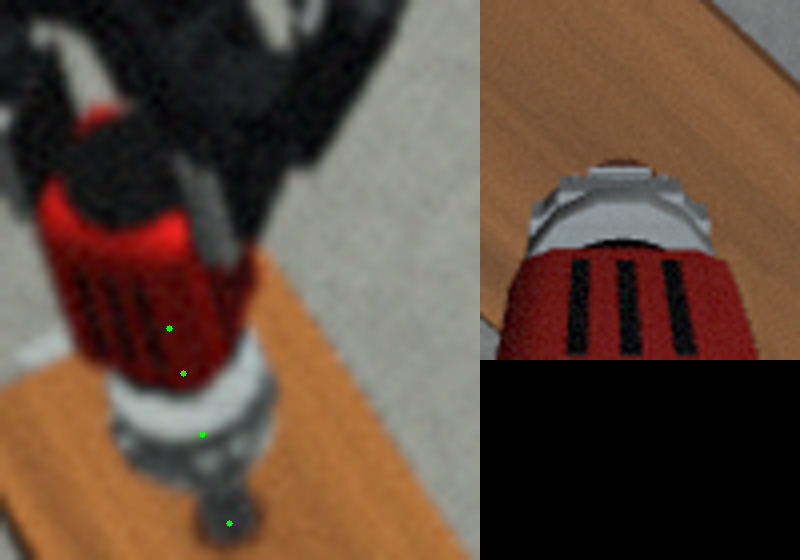

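Socket mouth seen at (193,440) against a predicted (202,434), about 1 px off, and the visible shank looks vertical at (230,505). I add 0.7 mm of correction against the old lean to take up the play, hold, then turn clockwise about the driver axis.

Emit:
servo_tool(
  plan=[
    [[-0.011,0.005,0],[0,0,0]],
    [[-0.01,0.004,0],[0,0,0]],
    [[0,0,0],[0,0,0]],
    [[0,0,0],[0,0,0]],
    [[0,0,0],[0,0,0]],
    [[0,0,0],[0,0,0]],
  ],
)

```text
t: 9.95
tool_pos: [0.5467, -0.2258, 0.133]
eef_rot: [[-0.483, 0.876, -0.001], [0.876, 0.483, 0.0], [0.001, -0.001, -1.0]]
wrist_force: [-1.2, 2.6, 4.9]
finger_gap: 0.0307
```

```bash
python3 - <<'E'
from h import *
p,R=st(); M=mouth(p,R); print(M)
a,Ra=p,down(118.9)
for y in (88.9,58.9,28.9):
    t,Rt=tcp_for(M,(0,0),y); plan(a,Ra,t,Rt,8); a,Ra=t,Rt
E
```

```text
t 9.95 p [ 0.5467 -0.2258  0.133 ] yaw 118.88 up [ 9.e-04 -2.e-04  1.e+00] F [-1.17  2.59  4.94] M [ 0.594  0.258 -0.038] gap 0.0307 q [-0.52  0.52  1.43 -0.    1.2  -1.03]
[ 0.54745301 -0.22717106  0.08004067]
[[[-0.001,0.003,0.0],[0.0,0.0,0.75]],[[-0.0,0.003,0.0],[0.0,0.0,0.75]],[[-0.001,0.004,0.0],[0.0,0.0,0.75]],[[0.0,0.003,0.0],[0.0,0.0,0.75]],[[0.0,0.003,0.0],[0.0,0.0,0.75]],[[0.001,0.003,0.0],[0.0,0.0,0.75]],[[0.0,0.004,0.0],[0.0,0.0,0.75]],[[0.001,0.003,0.0],[0.0,0.0,0.75]]] max 0.75
[[[-0.001,0.003,0.0],[0.0,0.0,0.75]],[[-0.001,0.004,0.0],[0.0,0.0,0.75]],[[-0.0,0.003,0.0],[0.0,0.0,0.75]],[[-0.0,0.004,0.0],[0.0,0.0,0.75]],[[-0.0,0.003,0.0],[0.0,0.0,0.75]],[[-0.0,0.003,0.0],[0.0,0.0,0.75]],[[0.0,0.004,0.0],[0.0,0.0,0.75]],[[0.001,0.003,0.0],[0.0,0.0,0.75]]] max 0.75
[[[-0.001,0.003,0.0],[0.0,0.0,0.75]],[[-0.001,0.004,0.0],[0.0,0.0,0.75]],[[-0.0,0.003,0.0],[0.0,0.0,0.75]],[[-0.0,0.004,0.0],[0.0,0.0,0.75]],[[-0.0,0.003,0.0],[0.0,0.0,0.75]],[[-0.0,0.003,0.0],[0.0,0.0,0.75]],[[0.0,0.004,0.0],[0.0,0.0,0.75]],[[0.001,0.003,0.0],[0.0,0.0,0.75]]] max 0.75
```

Emit:
servo_tool(
  plan=[
    [[0,0.003,0],[0,0,0.75]],
    [[0,0.003,0],[0,0,0.75]],
    [[0,0.003,0],[0,0,0.75]],
    [[0,0.003,0],[0,0,0.75]],
    [[0,0.003,0],[0,0,0.75]],
    [[0,0.003,0],[0,0,0.75]],
  ],
)

```text
t: 10.45
tool_pos: [0.5473, -0.2257, 0.133]
eef_rot: [[-0.108, 0.994, -0.001], [0.994, 0.108, -0.0], [0.0, -0.001, -1.0]]
wrist_force: [-0.5, 1.8, 4.7]
finger_gap: 0.0304
```

```bash
python3 - <<'E'
from h import *
p,R=st(); print(mouth(p,R))
E
```

```text
t 10.45 p [ 0.5473 -0.2257  0.133 ] yaw 96.22 up [8.e-04 0.e+00 1.e+00] F [-0.51  1.81  4.69] M [0.492 0.194 0.186] gap 0.0304 q [-0.52  0.52  1.43 -0.    1.2  -0.63]
[ 0.54742207 -0.22728889  0.08002484]
```

The torque about z is now about 0.2 N m, so the screw is engaged and turning. I continue.

Emit:
servo_tool(
  plan=[
    [[0,0.003,0],[0,0,0.75]],
    [[0,0.003,0],[0,0,0.75]],
    [[0,0.003,0],[0,0,0.75]],
    [[0,0.003,0],[0,0,0.75]],
    [[0,0.003,0],[0,0,0.75]],
    [[0,0.003,0],[0,0,0.75]],
    [[0,0.003,0],[0,0,0.75]],
    [[0,0.003,0],[0,0,0.75]],
    [[0,0.003,0],[0,0,0.75]],
    [[0,0.003,0],[0,0,0.75]],
    [[0,0.003,0],[0,0,0.75]],
    [[0,0.003,0],[0,0,0.75]],
  ],
)

```text
t: 11.45
tool_pos: [0.5483, -0.2266, 0.1332]
eef_rot: [[0.626, 0.78, -0.001], [0.78, -0.626, -0.001], [-0.001, 0.0, -1.0]]
wrist_force: [-1.6, 0.2, 3.9]
finger_gap: 0.0302
```

Emit:
servo_tool(
  plan=[
    [[0,0.003,0],[0,0,0.75]],
    [[0,0.003,0],[0,0,0.75]],
    [[0,0.003,0],[0,0,0.75]],
    [[0,0.003,0],[0,0,0.75]],
    [[0,0.003,0],[0,0,0.75]],
    [[0,0.003,0],[0,0,0.75]],
    [[0,0.003,0],[0,0,0.75]],
    [[0,0,0],[0,0,0]],
    [[0,0,0],[0,0,0]],
    [[0,0,0],[0,0,0]],
  ],
)

```text
t: 12.28
tool_pos: [0.5487, -0.2272, 0.1332]
eef_rot: [[0.905, 0.426, -0.001], [0.426, -0.905, -0.001], [-0.001, 0.001, -1.0]]
wrist_force: [-1.7, -1.1, 3.9]
finger_gap: 0.0305
```

```bash
python3 - <<'E'
from h import *
p,R=st(); print(mouth(p,R)); grab('scene','scene7')
a=cv2.resize(cv2.imread('pics/scene7.png')[190:350,90:250],(480,480),interpolation=2)
cv2.imwrite('pics/c7.png',a)
E
```

```text
t 12.28 p [ 0.5487 -0.2272  0.1332] yaw 25.24 up [5.0e-04 1.2e-03 1.0e+00] F [-1.73 -1.09  3.87] M [-0.516  0.328  0.156] gap 0.0305 q [-0.52  0.52  1.42 -0.    1.2   0.61]
[ 0.54726715 -0.22791636  0.08015246]
```

View pics/c7.png

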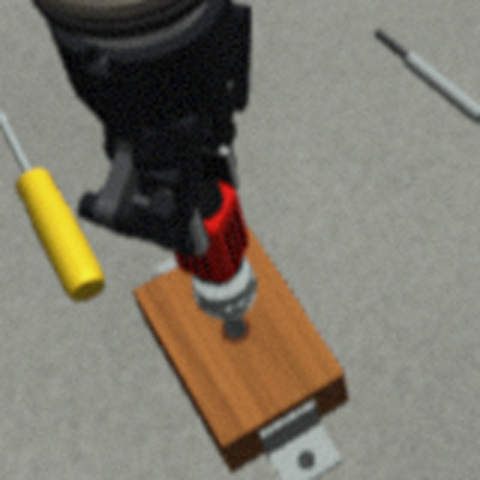

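The driver turned 93.6° (roughly 80° or more at the screw after play), and it looks upright over the hole at (236,328). I ease the torque off within the play and lift straight up.

Emit:
servo_tool(
  plan=[
    [[0,0,0],[0,0,-0.6]],
    [[0,0,0],[0,0,-0.5]],
    [[0,0,-0.05],[0,0,0]],
    [[0,0,-0.1],[0,0,0]],
    [[0,0,-0.1],[0,0,0]],
    [[0,0,-0.15],[0,0,0]],
    [[0,0,-0.2],[0,0,0]],
    [[0,0,-0.4],[0,0,0]],
    [[0,0,-0.6],[0,0,0]],
    [[0,0,-0.6],[0,0,0]],
    [[0,0,0],[0,0,0]],
  ],
)

```text
t: 13.25
tool_pos: [0.5507, -0.2268, 0.2033]
eef_rot: [[0.86, 0.509, 0.006], [0.509, -0.86, -0.002], [0.004, 0.005, -1.0]]
wrist_force: [0.3, -1.0, -1.0]
finger_gap: 0.0304
```

```bash
python3 - <<'E'
from h import *
p,R=st(); t=np.array([.5473-.04*np.cos(np.radians(31)),-.2268-.04*np.sin(np.radians(31)),.2]); plan(p,R,t,down(31),3)
E
```

```text
t 13.25 p [ 0.5507 -0.2268  0.2033] yaw 30.63 up [-0.0057  0.0025  1.    ] F [ 0.26 -1.   -0.97] M [-0.009 -0.07   0.021] gap 0.0304 q [-0.52  0.46  1.32  0.    1.35  0.52]
[[[-0.477,-0.016,0.034],[0.019,-0.014,-0.025]],[[-0.477,-0.017,0.036],[0.02,-0.014,-0.024]],[[-0.477,-0.019,0.035],[0.019,-0.014,-0.025]]] max 0.48
```

Emit:
servo_tool(
  plan=[
    [[-0.48,-0.02,0],[0,0,0]],
    [[-0.48,-0.02,0],[0,0,0]],
    [[-0.48,-0.02,0],[0,0,0]],
    [[0,0,0],[0,0,0]],
    [[0,0,0],[0,0,0]],
    [[0,0,0],[0,0,0]],
  ],
)

```text
t: 13.75
tool_pos: [0.5111, -0.2465, 0.1988]
eef_rot: [[0.861, 0.509, -0.001], [0.509, -0.861, 0.001], [-0.0, -0.001, -1.0]]
wrist_force: [0.5, -0.7, -1.6]
finger_gap: 0.031
```

```bash
python3 - <<'E'
from h import *
p,R=st()
for n in ('wrist','scene','top'):
    grab(n,n+'8'); z=load(n+'8');P=pts(z);ok=z['d']>0
    def reg(nm,lo,hi,c=(.546,-.227),r=.09):
        m=ok&(abs(P[...,0]-c[0])<r)&(abs(P[...,1]-c[1])<r)&(P[...,2]>lo)&(P[...,2]<hi); q=P[m]
        if len(q)<5: print(nm,len(q));return
        rc=cv2.minAreaRect((q[:,:2]*1000).astype(np.float32)); print(n,nm,len(q),np.round(rc[0],1),np.round(rc[1],1),round(rc[2],1), np.percentile(q[:,2],[2,50,98]).round(4))
    reg('cleat',.035,.045); reg('head',.091,.11,r=.02)
a=cv2.imread('pics/scene8.png'); cv2.imwrite('pics/c8.png',np.hstack([cv2.resize(a[190:350,90:250],(400,400),interpolation=2),cv2.resize(cv2.imread('pics/wrist8.png')[70:230,190:350],(400,400),interpolation=2)]))
E
```

```text
t 13.75 p [ 0.5111 -0.2465  0.1988] yaw 30.62 up [ 6.e-04 -8.e-04  1.e+00] F [ 0.55 -0.67 -1.58] M [0.038 0.032 0.012] gap 0.031 q [-0.58  0.42  1.4   0.    1.32  0.45]
wrist cleat 9514 [ 547.  -226.6] [ 80.1 120.3] 76.2 [0.0386 0.0402 0.0418]
wrist head 353 [ 547.2 -224.9] [15.1 15. ] 38.5 [0.0954 0.097  0.0985]
scene cleat 2622 [ 546.4 -227.7] [ 80.1 121.7] 76.1 [0.0365 0.0393 0.0419]
scene head 88 [ 546.7 -226.1] [15.2 16. ] 39.5 [0.0924 0.0959 0.0984]
top cleat 1441 [ 544.3 -226.4] [ 80.1 120. ] 76.3 [0.0359 0.0391 0.0426]
top head 43 [ 544.9 -225.3] [14.7 16.1] 41.6 [0.0918 0.0954 0.0983]
```

View pics/c8.png

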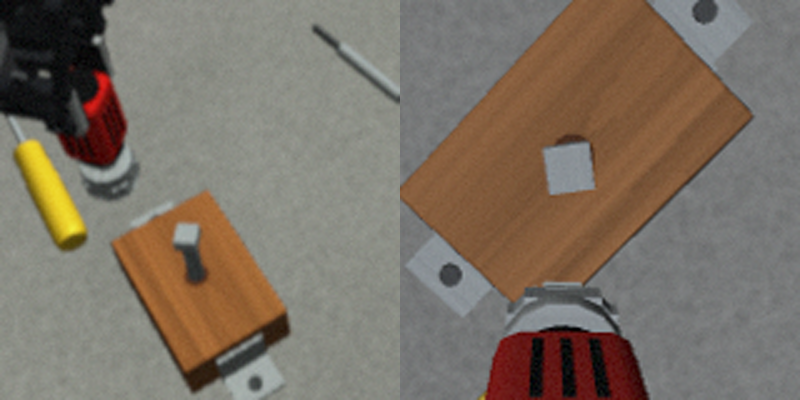

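Lean is now about 1.6 mm over 57 mm (0.03 rad) in all three views, and the head yaw went from 29° to 39°, which is -80° (lag about 1.4 rad). Good. I check whether the driver slipped in the grip, then carry it back.

```bash
python3 - <<'E'
from h import *
from scipy.optimize import least_squares
for n,t,y in (('wrist3',[.5564,-.2588,.1935],117.85),('wrist8',[.5111,-.2465,.1988],30.62)):
    z=load(n);P=pts(z);L=(P-t)@down(y)
    m=(z['d']>0)&(abs(L[...,0])<.03)&(abs(L[...,1])<.03)&(L[...,2]>.029)&(L[...,2]<.0505); q=L[m]
    c=least_squares(lambda c:np.hypot(q[:,0]-c[0],q[:,1]-c[1])-.0175,[0,0],loss='soft_l1',f_scale=.001).x; print(n,len(q),c.round(4),q[:,2].max().round(4))
    m=(z['d']>0)&(abs(L[...,0])<.03)&(abs(L[...,1])<.02)&(L[...,2]>-.055)&(L[...,2]<-.045); q=L[m]; print(' cap',len(q),np.percentile(q,[2,98],axis=0).round(4).tolist())
p,R=st()
t=np.array([.5244,.1338,.2]); plan(p,R,t,down(100.4),15)
E
```

```text
wrist3 350 [-0.0026  0.0002] 0.0505
 cap 4977 [[-0.0136, -0.0158, -0.0533], [0.0136, 0.0174, -0.0454]]
wrist8 365 [-0.0008 -0.0019] 0.0504
 cap 4963 [[-0.0116, -0.0159, -0.0532], [0.0156, 0.0161, -0.0455]]
t 13.9 p [ 0.5112 -0.2464  0.1988] yaw 30.67 up [ 8.e-04 -5.e-04  1.e+00] F [ 0.02  0.08 -2.23] M [ 0.023 -0.006 -0.049] gap 0.0308 q [-0.58  0.42  1.4  -0.    1.32  0.45]
[[[0.456,-0.712,-0.002],[-0.001,-0.0,-0.93]],[[0.513,-0.672,-0.003],[-0.0,-0.0,-0.93]],[[0.565,-0.629,-0.002],[-0.001,-0.0,-0.929]],[[0.614,-0.581,-0.002],[-0.001,-0.0,-0.93]],[[0.659,-0.529,-0.003],[-0.001,-0.001,-0.93]],[[0.7,-0.474,-0.002],[-0.0,0.0,-0.93]],[[0.737,-0.415,-0.003],[-0.001,0.0,-0.929]],[[0.767,-0.355,-0.002],[-0.001,0.0,-0.93]],[[0.794,-0.291,-0.003],[-0.001,0.0,-0.93]],[[0.814,-0.226,-0.002],[-0.0,0.0,-0.93]],[[0.831,-0.159,-0.003],[-0.001,-0.0,-0.929]],[[0.84,-0.092,-0.002],[-0.001,-0.0,-0.93]],[[0.845,-0.023,-0.003],[-0.001,-0.0,-0.93]],[[0.844,0.046,-0.003],[-0.0,-0.0,-0.93]],[[0.838,0.114,-0.002],[-0.001,-0.0,-0.93]]] max 0.93
```

Emit:
servo_tool(
  plan=[
    [[0.46,-0.71,0],[0,0,-0.93]],
    [[0.51,-0.67,0],[0,0,-0.93]],
    [[0.57,-0.63,0],[0,0,-0.93]],
    [[0.61,-0.58,0],[0,0,-0.93]],
    [[0.66,-0.53,0],[0,0,-0.93]],
    [[0.7,-0.47,0],[0,0,-0.93]],
    [[0.74,-0.42,0],[0,0,-0.93]],
    [[0.77,-0.36,0],[0,0,-0.93]],
    [[0.79,-0.29,0],[0,0,-0.93]],
    [[0.81,-0.23,0],[0,0,-0.93]],
    [[0.83,-0.16,0],[0,0,-0.93]],
    [[0.84,-0.09,0],[0,0,-0.93]],
  ],
)

```text
t: 14.9
tool_pos: [0.5214, 0.059, 0.1991]
eef_rot: [[0.058, 0.998, -0.001], [0.998, -0.058, 0.0], [0.0, -0.001, -1.0]]
wrist_force: [1.4, -0.1, -1.5]
finger_gap: 0.0306
```

Emit:
servo_tool(
  plan=[
    [[0.84,-0.02,0],[0,0,-0.93]],
    [[0.84,0.05,0],[0,0,-0.93]],
    [[0.84,0.11,0],[0,0,-0.93]],
    [[0,0,0],[0,0,0]],
    [[0,0,0],[0,0,0]],
    [[0,0,0],[0,0,0]],
  ],
)

```text
t: 15.4
tool_pos: [0.524, 0.1331, 0.1989]
eef_rot: [[-0.18, 0.984, -0.001], [0.984, 0.18, -0.0], [-0.0, -0.001, -1.0]]
wrist_force: [0.3, -0.3, -2.0]
finger_gap: 0.0304
```

```bash
python3 - <<'E'
from h import *
p,R=st()
plan(p,R,[.5240,.1330,.098],down(100.4),5)
E
```

```text
t 15.4 p [0.524  0.1331 0.1989] yaw 100.37 up [1.e-03 2.e-04 1.e+00] F [ 0.28 -0.31 -1.95] M [-0.065 -0.025 -0.027] gap 0.0304 q [ 0.11  0.37  1.48 -0.    1.3  -0.07]
[[[-0.0,0.0,0.673],[-0.002,0.0,-0.001]],[[-0.001,0.0,0.673],[-0.003,0.0,-0.001]],[[-0.0,0.001,0.673],[-0.002,0.0,-0.002]],[[-0.001,-0.001,0.673],[-0.003,0.0,-0.001]],[[-0.0,0.0,0.673],[-0.002,0.0,-0.001]]] max 0.67
```

Exactly above the target. I go down to just over the stand (mouth about 45 mm high) and look.

Emit:
servo_tool(
  plan=[
    [[0,0,0.67],[0,0,0]],
    [[0,0,0.67],[0,0,0]],
    [[0,0,0.67],[0,0,0]],
    [[0,0,0.67],[0,0,0]],
    [[0,0,0.67],[0,0,0]],
    [[0,0,0],[0,0,0]],
    [[0,0,0],[0,0,0]],
  ],
)

```text
t: 15.98
tool_pos: [0.5236, 0.1322, 0.0982]
eef_rot: [[-0.178, 0.984, -0.003], [0.984, 0.178, -0.0], [0.0, -0.003, -1.0]]
wrist_force: [0.3, 0.1, -0.9]
finger_gap: 0.0304
```

```bash
python3 - <<'E'
from h import *
from scipy.optimize import least_squares
p,R=st()
for n in ('scene','wrist'):
    grab(n,n+'9'); z=load(n+'9');P=pts(z); ok=z['d']>0
    m=ok&(np.hypot(P[...,0]-p[0],P[...,1]-p[1])<.03)&(P[...,2]>.047)&(P[...,2]<.068); q=P[m]
    c=least_squares(lambda c:np.hypot(q[:,0]-c[0],q[:,1]-c[1])-.0175,p[:2],loss='soft_l1',f_scale=.001).x; print(n,len(q),'socket',c.round(4))
    m=ok&(abs(P[...,0]-p[0])<.06)&(abs(P[...,1]-p[1])<.06)&(P[...,2]>.025)&(P[...,2]<.034); q=P[m]
    print('stand',cv2.minAreaRect((q[:,:2]*1000).astype(np.float32)))
cv2.imwrite('pics/c9.png',cv2.resize(cv2.imread('pics/scene9.png')[110:230,220:350],None,fx=5,fy=5,interpolation=2))
E
```

```text
t 15.98 p [0.5236 0.1322 0.0982] yaw 100.28 up [2.9e-03 2.0e-04 1.0e+00] F [ 0.35  0.09 -0.92] M [ 0.001 -0.034 -0.045] gap 0.0304 q [ 0.11  0.47  1.62  0.    1.05 -0.07]
scene 106 socket [0.5215 0.1319]
stand ((523.2118530273438, 131.76638793945312), (75.9404525756836, 79.51366424560547), 10.199054718017578)
wrist 321 socket [0.525  0.1304]
stand ((523.7319946289062, 134.73751831054688), (75.21708679199219, 72.86060333251953), 10.688530921936035)
```

View pics/c9.png

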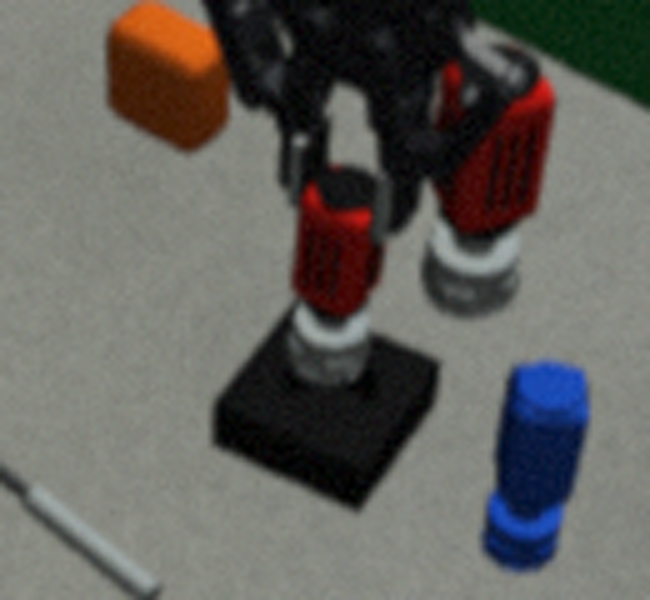

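Scene picture: the socket at (328,365) is over the pocket, upright. The views disagree by 1 to 2 mm, so I nudge +1.2 mm along tool x, then lower watching the force.

Emit:
servo_tool(
  plan=[
    [[0.04,-0.015,0.15],[0,0,0]],
    [[0,0,0.2],[0,0,0]],
    [[0,0,0.15],[0,0,0]],
    [[0,0,0.1],[0,0,0]],
    [[0,0,0.05],[0,0,0]],
    [[0,0,0],[0,0,0]],
    [[0,0,0],[0,0,0]],
  ],
)

```text
t: 16.67
tool_pos: [0.5233, 0.1342, 0.0791]
eef_rot: [[-0.18, 0.984, -0.001], [0.984, 0.18, 0.0], [0.0, -0.001, -1.0]]
wrist_force: [-0.5, -0.2, -0.1]
finger_gap: 0.0305
```

Emit:
servo_tool(
  plan=[
    [[0,0,0.05],[0,0,0]],
    [[0,0,0.05],[0,0,0]],
    [[0,0,0],[0,0,0]],
  ],
)

```text
t: 16.92
tool_pos: [0.5232, 0.1342, 0.0759]
eef_rot: [[-0.18, 0.984, -0.001], [0.984, 0.18, 0.0], [0.0, -0.001, -1.0]]
wrist_force: [-0.5, -0.2, -0.9]
finger_gap: 0.0305
```

It is in the pocket (mouth 7 mm below the rim, no force). I go on to the floor.

Emit:
servo_tool(
  plan=[
    [[0,0,0.12],[0,0,0]],
    [[0,0,0.12],[0,0,0]],
    [[0,0,0.12],[0,0,0]],
    [[0,0,0.1],[0,0,0]],
    [[0,0,0.06],[0,0,0]],
    [[0,0,0],[0,0,0]],
    [[0,0,0],[0,0,0]],
  ],
)

```text
t: 17.5
tool_pos: [0.5232, 0.1342, 0.0604]
eef_rot: [[-0.18, 0.984, -0.001], [0.984, 0.18, 0.0], [0.0, -0.001, -1.0]]
wrist_force: [0.0, -0.3, -0.8]
finger_gap: 0.0298
```

Emit:
servo_tool(
  plan=[
    [[0,0,0.04],[0,0,0]],
    [[0,0,0.02],[0,0,0]],
    [[0,0,0],[0,0,0]],
    [[0,0,0],[0,0,0]],
  ],
)

```text
t: 17.83
tool_pos: [0.5233, 0.1342, 0.0588]
eef_rot: [[-0.18, 0.984, -0.001], [0.984, 0.18, 0.0], [0.0, -0.001, -1.0]]
wrist_force: [-0.4, 0.4, -1.4]
finger_gap: 0.0308
```

Emit:
servo_tool(
  plan=[
    [[0,0,0.03],[0,0,0]],
    [[0,0,0.02],[0,0,0]],
    [[0,0,0],[0,0,0]],
    [[0,0,0],[0,0,0]],
  ],
)

```text
t: 18.17
tool_pos: [0.5235, 0.1342, 0.058]
eef_rot: [[-0.18, 0.984, 0.0], [0.984, 0.18, 0.0], [0.0, 0.0, -1.0]]
wrist_force: [-0.5, -0.6, 5.7]
finger_gap: 0.0307
```

It is on the floor, with the TCP at the same 0.058 height as at the grasp. I release, then lift.

Emit:
servo_tool(
  plan=[
    [[0,0,0],[0,0,0]],
    [[0,0,0],[0,0,0]],
    [[0,0,0],[0,0,0]],
    [[0,0,0],[0,0,0]],
    [[0,0,0],[0,0,0]],
    [[0,0,0],[0,0,0]],
  ],
  hand=62,
)

```text
t: 18.67
tool_pos: [0.5233, 0.1342, 0.0571]
eef_rot: [[-0.18, 0.984, -0.001], [0.984, 0.18, 0.0], [0.0, -0.001, -1.0]]
wrist_force: [0.9, 0.1, -0.4]
finger_gap: 0.0623
```

Emit:
servo_tool(
  plan=[
    [[0,0,-0.2],[0,0,0]],
    [[0,0,-0.4],[0,0,0]],
    [[0,0,-0.8],[0,0,0]],
    [[0,0,-0.9],[0,0,0]],
    [[0,0,-0.9],[0,0,0]],
    [[0,0,-0.9],[0,0,0]],
    [[0,0,-0.9],[0,0,0]],
    [[0,0,0],[0,0,0]],
    [[0,0,0],[0,0,0]],
    [[0,0,0],[0,0,0]],
  ],
)

```text
t: 19.5
tool_pos: [0.523, 0.1341, 0.2069]
eef_rot: [[-0.18, 0.984, -0.001], [0.984, 0.18, 0.0], [0.0, -0.001, -1.0]]
wrist_force: [0.3, -0.5, -0.6]
finger_gap: 0.0622
```

```bash
python3 - <<'E'
from h import *
p,R=st()
for n in ('wrist','scene','top'):
    grab(n,n+'10'); z=load(n+'10');P=pts(z);ok=z['d']>0
    def reg(nm,lo,hi,c,r):
        m=ok&(abs(P[...,0]-c[0])<r)&(abs(P[...,1]-c[1])<r)&(P[...,2]>lo)&(P[...,2]<hi); q=P[m]
        if len(q)<5: print(nm,len(q));return
        rc=cv2.minAreaRect((q[:,:2]*1000).astype(np.float32)); print(n,nm,len(q),np.round(rc[0],1),np.round(rc[1],1),round(rc[2],1), np.percentile(q[:,2],[2,50,98]).round(4))
    D=(.523,.132)
    reg('stand',.025,.035,D,.06);reg('drvcap',.100,.118,D,.05)
    if n!='wrist': reg('cleat',.035,.045,(.546,-.227),.09); reg('head',.091,.11,(.546,-.227),.02)
a=cv2.imread('pics/scene10.png'); cv2.imwrite('pics/c10.png',np.hstack([cv2.resize(a[100:370,60:400],(500,397)),cv2.resize(cv2.imread('pics/wrist10.png')[100:250,180:330],(300,397))]))
E
```

```text
t 19.5 p [0.523  0.1341 0.2069] yaw 100.38 up [ 1.5e-03 -1.0e-04  1.0e+00] F [ 0.3  -0.51 -0.57] M [0.031 0.054 0.021] gap 0.0622 q [ 0.11  0.36  1.47  0.    1.31 -0.07]
wrist stand 3196 [524.1 133.7] [75.1 74.6] 10.4 [0.0284 0.0302 0.0317]
wrist drvcap 1314 [523.2 134.1] [31.8 31.5] 10.0 [0.1012 0.1083 0.1104]
scene stand 651 [523.3 130.8] [76.1 77.7] 10.5 [0.0255 0.0289 0.0319]
scene drvcap 167 [524.2 130.4] [29.9 33.1] 7.7 [0.1005 0.1067 0.1102]
scene cleat 2624 [ 546.6 -227.7] [ 80.  122.3] 76.2 [0.0365 0.0392 0.0418]
scene head 88 [ 546.4 -225.9] [15.4 17.2] 40.4 [0.0918 0.0958 0.0988]
top stand 379 [523.9 118.3] [75.5 46.2] 9.9 [0.026  0.0292 0.0326]
top drvcap 44 [520.8 121.1] [11. 28.] 86.6 [0.1004 0.1051 0.1088]
top cleat 1455 [ 544.4 -226.6] [ 80.2 120.6] 76.1 [0.0361 0.039  0.0425]
top head 44 [ 544.5 -225.7] [14.7 14.8] 36.2 [0.0921 0.0959 0.0982]
```

View pics/c10.png

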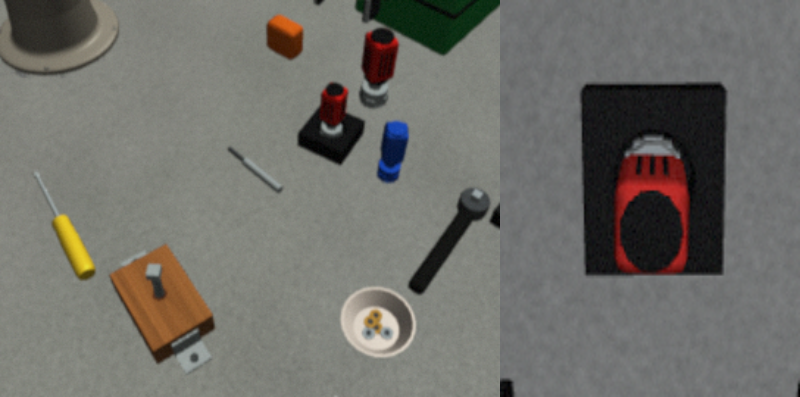

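The driver stands centred and upright in the stand (scene crop (333,110)). The screw at (155,280) is upright within about 0.03 rad, and the other tools look untouched. I hand in.

```bash
python3 -c "
from rig import *
print(sign_off())"
```

```text
the job is handed in; nothing more can be done
None
```

I handed the job in at about 19.7 s. The screw has been turned and stands nearly upright, and the red driver is back in its stand and released. `sign_off()` gives no verdict, so the results below come from my own measurements.

**What I did:**
- **Fitting the socket:** I took the small red driver from the stand and lined it up with the leaning screw, about 0.11 rad off vertical. The camera showed how the head's flats were turned, so the socket dropped straight on without the anticlockwise search.
- **Turning:** I brought the screw upright first, then turned the driver about 94° clockwise, pressing with about 4 N to 6.5 N throughout.
- **Returning the driver:** I lifted it off, set it on the pocket floor, let go and raised the open gripper clear.

**Last checks:**
- **Turn:** The head turned about 80° (1.4 rad) clockwise. I infer this from the head's flats moving from 29° to 39°, together with the driver's rotation.
- **Screw upright:** The screw leans about 0.03 rad or less, measured at 1.0 to 1.8 mm over 57 mm in the scene and top views.
- **Driver in stand:** The cap is within about 1 mm of the stand's centre, at the same height as at the start.
- **Other tools:** They look unmoved in the scene picture; I did not measure their positions.

**Disagreements:**
- **Camera views:** The scene and wrist cameras differed by 1 to 3 mm on where the held socket was. I compromised between them with small corrections, and the force readings stayed low.
- **Final top view:** The arm hid part of the stand, so I did not use its driver reading.
- **Grip:** The driver slipped about 2 mm in the grip during the work, with no visible effect.

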